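# Turn round the sugar-shack tasting table

## Robot

A 7-joint arm with a two-finger parallel gripper is mounted at the origin on the work surface. World frame = base frame: x ahead of the robot, y to its left, z up, the work surface at z = 0. Lengths are in m, angles in rad, forces in N, time in s.
With the tool pointing down it reaches from about 0.4 to 0.85 m from the base axis. Payload 10.4 kg.
Tool frame: the origin (TCP) lies midway between the tips of the shut fingers; the grasp point (between the pads) lies 19 mm behind it (r.tcp_to_grasp is the z of the grasp point in the tool frame, in m); z points along the fingers, x is the direction in which the jaws open and shut, and the axes are right-handed (so a half turn about z gives the same grasp; the last joint's range is limited). The gripper opens to 87 mm and grips with 3 to 60 N. Pads are 19 mm wide; open, the fingers measure 117 mm over their backs; the gripper's body (75 mm by 190 mm) begins 51 mm behind the grasp point.
Start: joints at [-1.135, 0.332, -0.065, 1.46, 0.022, 1.35, -0.088], TCP at [0.277, 0.56, 0.223] pointing down, gripper open.
Joint ranges: [-2.6, 2.6], [-0.5, 2.12], [-1.47, 1.34], [0.16, 2.42], [-1.27, 4.41], [0.06, 2.06], [-2.6, 2.6]. Speed limits (rad/s): [2.22, 2.22, 2.79, 2.79, 3.14, 3.14, 3.14].

## Interface

Orientations are given as a unit quaternion [x, y, z, w].
In Python, from bench import r, camera, close_job gives the robot as it stands. The module is installed in compiled form; this text tells all that it offers.
- The arm moves only by the shell command python3 -m crank 'ROWS' [FORCE]. ROWS is JSON, a list of rows, each an object of numbers: "x", "y", "z": the shift along the tool's x, y, z scaled (see below); "ax", "ay", "az": the turn, a rotation vector about the tool's x, y, z scaled (see below); "claw": the closure, from -1 (fully open) to 1 (shut), so that 0 is half open. A call has exactly 5 rows; each row is the pose to reach, as a shift and turn from the pose commanded when the call began, along the tool's axes at that moment; what a row does not reach only later rows make up. The controller multiplies each number of a shift by 1 m and each number of a turn by 2 rad. A row lasts 1/12 s, in which the tool goes at most 41.7 mm and 7.16 degrees, less where a joint would pass 70% of its speed; a pose out of reach is approached as far as the arm can. A call with a number of a shift or a turn outside -1 to 1 is refused whole. A call with a gripper value outside its range is refused whole. The fingers move at their own pace and stop on an object; FORCE is the grip in N (left out, the last holds). Time passes only in rows, so rows that repeat a pose let the fingers close, or fill a call up. It gives the time, the measured TCP pose, the force and the opening at its end, in the units of the state.
- r.read_state(): the state, without advancing time (a new reading comes with each control period).
- camera(name): name is "side" or "top" or "wrist"; returns a dict with "color" (384x512x3 uint8, blue, green, red), "fx", "fy", "cx", "cy" (pixels), "D" ([k1, k2, p1, p2, k3] as OpenCV has them; the pictures are not rectified), "eye" and "orientation" of the camera in the world. Camera axes: x right, y down, z forward; pixel columns grow to the right and rows downward; lengths in m; the calibration is good to about 2 mm. A picture is of the moment at which its call begins. There is no depth.
- close_job(): hands the job in, once; it reports no verdict.
The state is a dict: "time": time; "joint_positions": joint angles; "joint_vel": joint speeds; "joint_torque": joint torques, N m; "ee_pos": TCP position; "eef_rot": TCP orientation; "ft_force": force on the tool from outside, world axes, zero at the start; "torque": the same for the moment, N m; "width": finger opening in m.
Only numpy, scipy, OpenCV 4.12 (cv2) and the standard library are available. Lean on these libraries where they do the work, as an engineer would, in place of code of your own. Each camera call takes 0.05 s, during which the arm holds its last target. There are 200 camera calls.

## Task

The guests have left the tasting table: clear it for the next ones. Nest every used steel cup, mouth up, into the cup on the wooden serving board so that all the cups make one stack there (lower them in, do not drop them), push each used round pad along the table and over the far edge so that it drops into the grey tub below (they are sticky: do not lift them), and set every little slate lengthwise up the sloped menu stand, side by side if there are two, lying flat on the slope with its short end resting on the bottom lip. Leave the carton, the can and the jar where they are.

Things in the scene. Friction and masses are not known exactly. Their poses are not given: they have to be found in the camera images.
- pad1_mid (a point): centre (4 mm up) of a used round pad of stiff brown corrugated board with a darker sticky ring mark, 110 mm across and 8 mm thick, 30 g, lying on the table; too wide to grip. A cup may be standing on it.
- pad2_mid (a point): centre (4 mm up) of a used round pad of stiff brown corrugated board with a darker sticky ring mark, 110 mm across and 8 mm thick, 30 g, lying on the table; too wide to grip. A cup may be standing on it.
- pad3_mid (a point): centre (4 mm up) of a used round pad of stiff brown corrugated board with a darker sticky ring mark, 110 mm across and 8 mm thick, 30 g, lying on the table; too wide to grip. A cup may be standing on it.
- cup1_mid (a point): centre (27 mm above its underside) of an empty steel cup, 54 mm tall, 130 g, mouth up (z) on a pad; may be absent. Top 20 mm: straight band, 66 mm across, 58 mm inside. Below it a shoulder steps in to 53 mm and the body tapers to 38 mm at the foot. Nested, the shoulder sits on the rim below: each cup stands 20 mm above the one it is in.
- cup2_mid (a point): centre (27 mm above its underside) of an empty steel cup, 54 mm tall, 130 g, mouth up (z) on a pad; may be absent. Top 20 mm: straight band, 66 mm across, 58 mm inside. Below it a shoulder steps in to 53 mm and the body tapers to 38 mm at the foot. Nested, the shoulder sits on the rim below: each cup stands 20 mm above the one it is in.
- cup3_mid (a point): centre (27 mm above its underside) of an empty steel cup, 54 mm tall, 130 g, mouth up (z) on a pad; may be absent. Top 20 mm: straight band, 66 mm across, 58 mm inside. Below it a shoulder steps in to 53 mm and the body tapers to 38 mm at the foot. Nested, the shoulder sits on the rim below: each cup stands 20 mm above the one it is in.
- cup4_mid (a point): centre (27 mm above its underside) of an empty steel cup, 54 mm tall, 130 g, mouth up (z) on the bare table; may be absent. Top 20 mm: straight band, 66 mm across, 58 mm inside. Below it a shoulder steps in to 53 mm and the body tapers to 38 mm at the foot. Nested, the shoulder sits on the rim below: each cup stands 20 mm above the one it is in.
- cup_home_mid (a point): the same point (27 mm above the underside) of an identical cup that already stands on the wooden serving board: the bottom of the stack
- board_top (a point): centre of the top of the plain pine serving board, 100 (x) x 170 (y) x 14 mm, that lies on the table and does not move; this point is 14 mm above the table
- slate1_mid (a point): centre of a small table slate (blank green face in a pine frame), 110 x 58 x 12 mm, 90 g, lying flat on the table just beyond the serving board; may be absent. x runs along its 110 mm side, y along its 58 mm side, z through its thickness; both faces are alike.
- slate2_mid (a point): centre of a small table slate (blank green face in a pine frame), 110 x 58 x 12 mm, 90 g, lying flat on the table just beyond the serving board; may be absent. x runs along its 110 mm side, y along its 58 mm side, z through its thickness; both faces are alike.
- deck: sloped face of the plywood menu stand (fixed), 220 mm wide, 115 mm long, rising at 40 degrees, low end towards the robot. Origin: middle of its low end, on the face, where it meets the lip, 18 mm above the table. x runs up the slope, y along the lip, z square out of the face. Slates slide down it by themselves until they meet the lip.
- lip_mid (a point): middle of the top of the stand's lip: the lip runs along the low end of the sloped face, 220 mm long, 8 mm thick, and stands 12 mm out of the face
- tote: the grey open tub for waste, 320 (x) x 440 (y) x 110 mm deep, walls 6 mm, fixed, on a low red side table just beyond and below the table's far edge. That edge is straight, along y at x = 0.700 in the base frame. Origin: level with the tub's rim (50 mm below the table top), middle of its width, 140 mm from its centre on the robot's side: right below the table edge. x away from the robot, z up.
- carton: bystander: white carton of filled cones, 105 x 165 x 55 mm, at the left; origin at the centre of its underside
- can: bystander: plain metal syrup can, 86 mm across and 112 mm tall, at the right; origin at the centre of its underside
- jar: bystander: amber glass jar, 68 mm across and 85 mm tall, at the right; origin at the centre of its underside
Not all that is in view belongs to the job. What is shaped like the part that bears cup1_mid but green or turquoise is not meant. What is shaped like the part that bears pad2_mid but green or purple is not meant.

How it is judged:
By the outcome, as a careful person would: the job done as asked, in the order asked, and still so for the second after the job is handed in, with the robot touching nothing.
Of cup1, cup2, cup3, cup4 only 3 to 4 are there at a start; the rules pass over those that are not, and their reading is None.
Of slate1, slate2 only 1 to 2 are there at a start; the rules pass over those that are not, and their reading is None.
At some moment in a run one of pad1, pad2, pad3, slate1, slate2 may be knocked a few centimetres aside while the robot is not near it.
It also fails if it takes over 210 s, if anything falls off the work surface, if the arm or the gripper's body presses on something with over 40 N, if the wrist force passes 120 N, or if a joint passes its speed limit or range.

## Working session

There is one attempt and no reset: what is moved stays moved. The work goes in short steps, Python scripts to look and compute and a shell command to move; the robot and the scene stay as the last step left them, time stands still between calls to the robot, and variables do not carry over. Pictures are saved under pics/ and viewed, about 12 in all and at most 16, crops included, and the job is handed in when it is done.

```bash
mkdir -p pics; cat > h.py <<'E'
import numpy as np, cv2
from scipy.spatial.transform import Rotation as R
from bench import r, camera, close_job
def snap(n,f):
    c=camera(n); cv2.imwrite('pics/'+f,c['color']); return c
def pt(c,u,v,z):
    K=np.array([[c['fx'],0,c['cx']],[0,c['fy'],c['cy']],[0,0,1]])
    p=cv2.undistortPoints(np.array([[[u,v]]],float),K,np.array(c['D']))[0,0]
    d=R.from_quat(c['orientation']).apply([p[0],p[1],1]); e=np.array(c['eye'])
    return e+d*(z-e[2])/d[2]
E
python3 - <<'E'
from h import *
a=snap('top','t1.png'); b=snap('side','s1.png')
for c in (a,b): print({k:np.round(v,3) for k,v in c.items() if k!='color'})
s=r.read_state(); print(s, r.tcp_to_grasp)
E
```

```text
{'fx': np.float64(470.973), 'fy': np.float64(470.973), 'cx': np.float64(258.599), 'cy': np.float64(189.298), 'D': array([-0.156,  0.   ,  0.   ,  0.   ,  0.   ]), 'eye': array([0.433, 0.006, 1.598]), 'orientation': array([-0.699,  0.715, -0.018,  0.022])}
{'fx': np.float64(452.322), 'fy': np.float64(452.322), 'cx': np.float64(257.198), 'cy': np.float64(188.3), 'D': array([-0.15,  0.  ,  0.  ,  0.  ,  0.  ]), 'eye': array([ 0.085, -1.278,  0.853]), 'orientation': array([ 0.862, -0.129,  0.084, -0.483])}
{'time': 0.1, 'joint_positions': array([-1.13461379,  0.33279959, -0.06469671,  1.46086389,  0.0215909 ,
        1.34989602, -0.08849871]), 'joint_vel': array([-0.00047786, -0.00166522, -0.00134085, -0.00218572,  0.00224358,
       -0.00020424,  0.00107409]), 'joint_torque': array([ 9.86200539e-04, -6.24542999e+01,  2.44563818e-02, -3.90718496e+01,
       -6.14745752e-02,  3.66373092e-02,  5.24601546e-05]), 'ee_pos': array([0.27663324, 0.56005607, 0.22183603]), 'eef_rot': array([ 8.49365164e-01,  5.27805281e-01, -5.26511372e-04,  3.56647307e-04]), 'ft_force': array([-0.14010595, -0.94728174, -0.75303206]), 'torque': array([ 0.03332748,  0.0018697 , -0.02795081]), 'width': 0.08718097488365079} -0.0187
```

View pics/t1.png

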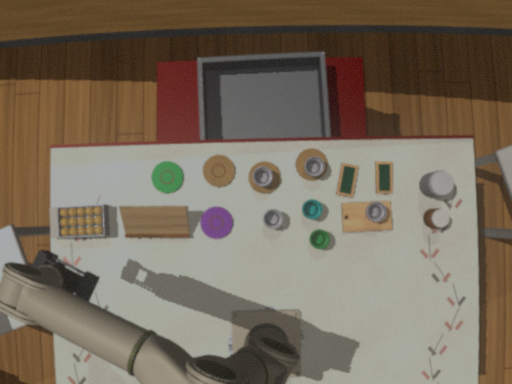

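View pics/s1.png

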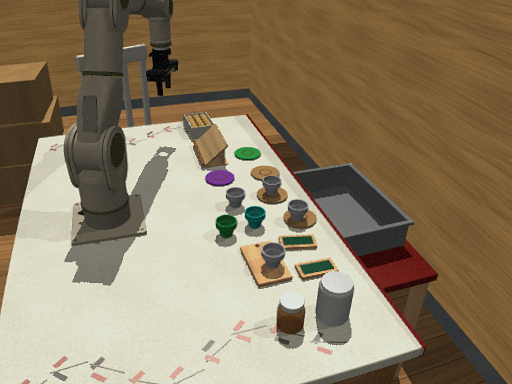

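```bash
python3 - <<'E'
from h import *
im=cv2.imread('pics/t1.png')[135:260,110:460]
cv2.imwrite('pics/t1z.png',cv2.resize(im[:, 80:280],None,fx=4,fy=4,interpolation=cv2.INTER_CUBIC))
c=camera('top')
P=lambda n,u,v,z:print(n,pt(c,u,v,z)[:2].round(3))
for n,u,v,z in [('padL',219,170,.008),('padM',264,178,.008),('padR',312,165,.008),('cupM',262,177,.062),('cupR',315,167,.062),('cupT',273,219,.054),('home',376,212,.068),('sl1',347,180,.012),('sl2',384,177,.012),('stand low L',124,238,.02),('stand low R',190,238,.02),('stand hi L',122,207,.09),('stand hi R',187,207,.09),('tubL',200,100,-.05),('tubR',327,100,-.05),('purple',217,222,.008),('teal',312,210,.05),('green',320,239,.05),('can',440,184,.11),('jar',438,218,.085)]: P(n,u,v,z)
E
```

```text
padL [0.592 0.148]
padM [ 0.561 -0.004]
padR [ 0.602 -0.168]
cupM [0.56  0.003]
cupR [ 0.589 -0.172]
cupT [ 0.422 -0.03 ]
home [ 0.436 -0.368]
sl1 [ 0.548 -0.286]
sl2 [ 0.555 -0.414]
stand low L [0.368 0.475]
stand low R [0.364 0.249]
stand hi L [0.471 0.46 ]
stand hi R [0.467 0.246]
tubL [0.851 0.217]
tubR [ 0.84  -0.236]
purple [0.416 0.158]
teal [ 0.449 -0.159]
green [ 0.353 -0.183]
can [ 0.521 -0.573]
jar [ 0.411 -0.571]
```

View pics/t1z.png

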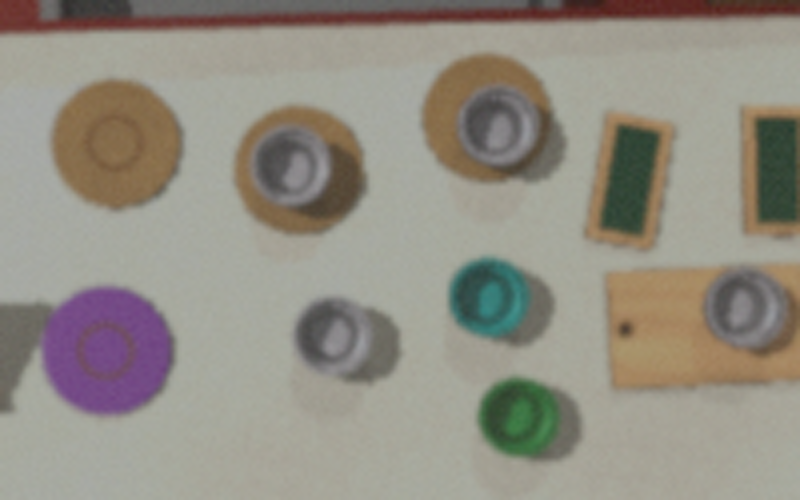

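```bash
python3 -m crank '[{"x":-0.05,"y":0.19,"az":-0.23,"claw":-1},{"x":-0.05,"y":0.19,"az":-0.23,"claw":-1},{"x":-0.05,"y":0.19,"az":-0.23,"claw":-1},{"x":-0.05,"y":0.19,"az":-0.23,"claw":-1},{"x":-0.05,"y":0.19,"az":-0.23,"claw":-1}]' 20
python3 -c "
from h import *
s=r.read_state();print(R.from_quat(s['eef_rot']).as_matrix().round(3),s['joint_positions'].round(2))"
```

```text
[[ 0.443  0.897 -0.   ]
 [ 0.897 -0.443 -0.001]
 [-0.001  0.    -1.   ]] [-1.13  0.33 -0.06  1.46  0.02  1.35 -0.09]schema error: expected keys x, y, z, ax, ay, az, claw
```

```bash
python3 -m crank '[{"x":-0.05,"y":0.19,"z":0,"ax":0,"ay":0,"az":-0.23,"claw":-1},{"x":-0.05,"y":0.19,"z":0,"ax":0,"ay":0,"az":-0.23,"claw":-1},{"x":-0.05,"y":0.19,"z":0,"ax":0,"ay":0,"az":-0.23,"claw":-1},{"x":-0.05,"y":0.19,"z":0,"ax":0,"ay":0,"az":-0.23,"claw":-1},{"x":-0.05,"y":0.19,"z":0,"ax":0,"ay":0,"az":-0.23,"claw":-1}]' 20
python3 -c "
from h import *
s=r.read_state();print(R.from_quat(s['eef_rot']).as_matrix().round(3),s['joint_positions'].round(2))"
```

```text
time: 0.57
ee_pos: [0.427, 0.429, 0.2224]
eef_rot: [0.705, 0.71, -0.0, 0.0]
ft_force: [-0.3, 0.3, -0.1]
width: 0.0872
[[-0.007  1.     0.   ]
 [ 1.     0.007 -0.001]
 [-0.001  0.    -1.   ]] [-0.85  0.29 -0.02  1.52  0.01  1.34  0.71]
```

```bash
python3 -m crank '[{"x":-0.2,"y":0,"z":0,"ax":0,"ay":0,"az":0.0035,"claw":-1},{"x":-0.2,"y":0,"z":0,"ax":0,"ay":0,"az":0.0035,"claw":-1},{"x":-0.2,"y":0,"z":0,"ax":0,"ay":0,"az":0.0035,"claw":-1},{"x":-0.2,"y":0,"z":0,"ax":0,"ay":0,"az":0.0035,"claw":-1},{"x":-0.2,"y":0,"z":0,"ax":0,"ay":0,"az":0.0035,"claw":-1}]'
python3 -m crank '[{"x":-0.26,"y":0,"z":0.05,"ax":0,"ay":0,"az":0,"claw":-1},{"x":-0.26,"y":0,"z":0.05,"ax":0,"ay":0,"az":0,"claw":-1},{"x":-0.26,"y":0,"z":0.05,"ax":0,"ay":0,"az":0,"claw":-1},{"x":-0.26,"y":0,"z":0.05,"ax":0,"ay":0,"az":0,"claw":-1},{"x":-0.26,"y":0,"z":0.05,"ax":0,"ay":0,"az":0,"claw":-1}]'
python3 -m crank '[{"x":-0.05,"y":0,"z":0,"ax":0,"ay":0,"az":0,"claw":-1},{"x":-0.05,"y":0,"z":0,"ax":0,"ay":0,"az":0,"claw":-1},{"x":-0.05,"y":0,"z":0,"ax":0,"ay":0,"az":0,"claw":-1},{"x":-0.05,"y":0,"z":0,"ax":0,"ay":0,"az":0,"claw":-1},{"x":-0.05,"y":0,"z":0,"ax":0,"ay":0,"az":0,"claw":-1}]'
python3 - <<'E'
from h import *
c=snap('wrist','w1.png'); print({k:np.round(v,3) for k,v in c.items() if k!='color'})
E
```

```text
time: 0.98
ee_pos: [0.4251, 0.2281, 0.2224]
eef_rot: [0.71, 0.704, -0.0, 0.0]
ft_force: [0.8, 0.0, 0.4]
width: 0.0869
time: 1.4
ee_pos: [0.4234, 0.0249, 0.1829]
eef_rot: [0.709, 0.705, 0.0, -0.0]
ft_force: [0.9, -0.5, -0.1]
width: 0.0871
time: 1.82
ee_pos: [0.4239, -0.0218, 0.1832]
eef_rot: [0.709, 0.706, 0.0, -0.0]
ft_force: [0.0, -0.0, 0.5]
width: 0.087
{'fx': np.float64(305.657), 'fy': np.float64(305.657), 'cx': np.float64(257.478), 'cy': np.float64(196.619), 'D': array([-0.014,  0.   ,  0.   ,  0.   ,  0.   ]), 'eye': array([ 0.343, -0.021,  0.345]), 'orientation': array([0.701, 0.697, 0.106, 0.106])}
```

View pics/w1.png

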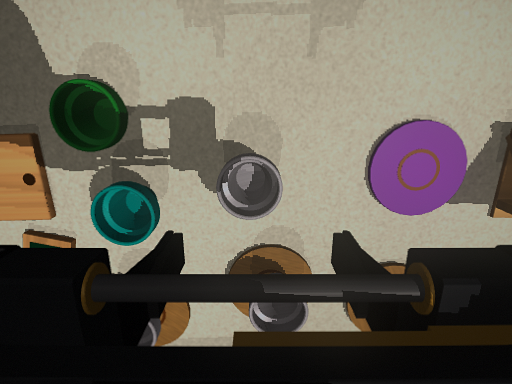

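```bash
cat >> h.py <<'E'
def rim(c,u,v,z):
    "refine steel-cup rim outline centre near pixel u,v: outer contour of low-brightness/grey blob"
    p=pt(c,u,v,z); return p
E
python3 - <<'E'
from h import *
c=camera('wrist'); s=r.read_state()
p=pt(c,249.5,185,.054); print(p, pt(c,217,185,.054),pt(c,282,185,.054), pt(c,249.5,153,.054),pt(c,249.5,219,.054),p-s['ee_pos'])
E
```

```text
[ 0.42086376 -0.02913534  0.054     ] [ 0.420727   -0.06118319  0.054     ] [0.42099663 0.00290853 0.054     ] [ 0.38922505 -0.02876521  0.054     ] [ 0.45676904 -0.02955819  0.054     ] [-0.00298677 -0.00736787 -0.12916492]
```

```bash
python3 -m crank '[{"x":-0.007,"y":-0.002,"z":0.04,"ax":0,"ay":0,"az":0,"claw":-1},{"x":-0.007,"y":-0.002,"z":0.08,"ax":0,"ay":0,"az":0,"claw":-1},{"x":-0.007,"y":-0.002,"z":0.12,"ax":0,"ay":0,"az":0,"claw":-1},{"x":-0.007,"y":-0.002,"z":0.15,"ax":0,"ay":0,"az":0,"claw":-1},{"x":-0.007,"y":-0.002,"z":0.15,"ax":0,"ay":0,"az":0,"claw":-1}]'
python3 -m crank '[{"x":0,"y":0,"z":0,"ax":0,"ay":0,"az":0,"claw":1},{"x":0,"y":0,"z":0,"ax":0,"ay":0,"az":0,"claw":1},{"x":0,"y":0,"z":0,"ax":0,"ay":0,"az":0,"claw":1},{"x":0,"y":0,"z":0,"ax":0,"ay":0,"az":0,"claw":1},{"x":0,"y":0,"z":0,"ax":0,"ay":0,"az":0,"claw":1}]' 20
python3 -m crank '[{"x":0,"y":0,"z":-0.04,"ax":0,"ay":0,"az":0,"claw":1},{"x":0,"y":0,"z":-0.08,"ax":0,"ay":0,"az":0,"claw":1},{"x":0,"y":0,"z":-0.12,"ax":0,"ay":0,"az":0,"claw":1},{"x":0,"y":0,"z":-0.15,"ax":0,"ay":0,"az":0,"claw":1},{"x":0,"y":0,"z":-0.15,"ax":0,"ay":0,"az":0,"claw":1}]'
python3 -m crank '[{"x":-0.04,"y":0,"z":0,"ax":0,"ay":0,"az":0,"claw":1},{"x":-0.08,"y":0,"z":0,"ax":0,"ay":0,"az":0,"claw":1},{"x":-0.12,"y":0,"z":0,"ax":0,"ay":0,"az":0,"claw":1},{"x":-0.16,"y":0,"z":0,"ax":0,"ay":0,"az":0,"claw":1},{"x":-0.19,"y":0.0,"z":0,"ax":0,"ay":0,"az":0,"claw":1}]'
python3 -m crank '[{"x":-0.03,"y":0,"z":0,"ax":0,"ay":0,"az":0,"claw":1},{"x":-0.06,"y":0,"z":0,"ax":0,"ay":0,"az":0,"claw":1},{"x":-0.06,"y":0,"z":0,"ax":0,"ay":0,"az":0,"claw":1},{"x":-0.06,"y":0,"z":0,"ax":0,"ay":0,"az":0,"claw":1},{"x":-0.06,"y":0.0,"z":0,"ax":0,"ay":0,"az":0,"claw":1}]'
python3 - <<'E'
from h import *
c=snap('wrist','w2.png')
E
```

```text
time: 2.33
ee_pos: [0.4178, -0.0295, 0.0284]
eef_rot: [0.708, 0.706, -0.004, -0.002]
ft_force: [-2.4, 0.5, -0.0]
width: 0.0868
time: 2.75
ee_pos: [0.4233, -0.0298, 0.035]
eef_rot: [0.709, 0.705, 0.002, 0.001]
ft_force: [-0.9, -0.2, 8.9]
width: 0.0671
time: 3.17
ee_pos: [0.4249, -0.0301, 0.1899]
eef_rot: [0.709, 0.705, 0.005, 0.003]
ft_force: [1.2, -0.0, -0.6]
width: 0.0671
time: 3.58
ee_pos: [0.4198, -0.2235, 0.1837]
eef_rot: [0.71, 0.704, 0.0, 0.001]
ft_force: [0.9, -0.7, -1.6]
width: 0.0675
time: 4.0
ee_pos: [0.4202, -0.2796, 0.1831]
eef_rot: [0.709, 0.705, 0.0, -0.0]
ft_force: [-0.2, 0.6, -1.6]
width: 0.0674
```

View pics/w2.png

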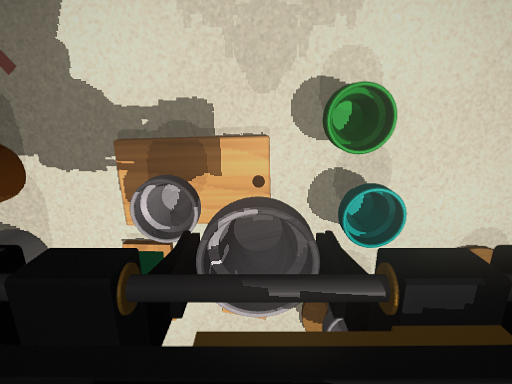

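```bash
python3 - <<'E'
from h import *
c=camera('wrist'); s=r.read_state()
print(s['ee_pos'])
f=lambda a,z:np.mean([pt(c,*q,z) for q in a],0).round(4)
print('home',f([(131,209),(201,209),(166,176),(166,242)],.068))
print('held',f([(197,257),(320,257)],.203), [pt(c,258,v,.203).round(4) for v in (198,318)])
E
```

```text
[ 0.42052671 -0.27896979  0.18313307]
home [ 0.4376 -0.3668  0.068 ]
held [ 0.4161 -0.2782  0.203 ] [array([ 0.384 , -0.2784,  0.203 ]), array([ 0.454 , -0.2787,  0.203 ])]
```

```bash
python3 -m crank '[{"x":-0.03,"y":0.01,"z":0,"ax":0,"ay":0,"az":0,"claw":1},{"x":-0.06,"y":0.019,"z":0,"ax":0,"ay":0,"az":0,"claw":1},{"x":-0.0885,"y":0.019,"z":0,"ax":0,"ay":0,"az":0,"claw":1},{"x":-0.0885,"y":0.019,"z":0,"ax":0,"ay":0,"az":0,"claw":1},{"x":-0.0885,"y":0.019,"z":0,"ax":0,"ay":0,"az":0,"claw":1}]'
python3 -m crank '[{"x":0,"y":0,"z":0.025,"ax":0,"ay":0,"az":0,"claw":1},{"x":0,"y":0,"z":0.05,"ax":0,"ay":0,"az":0,"claw":1},{"x":0,"y":0,"z":0.07,"ax":0,"ay":0,"az":0,"claw":1},{"x":0,"y":0,"z":0.085,"ax":0,"ay":0,"az":0,"claw":1},{"x":0,"y":0,"z":0.09,"ax":0,"ay":0,"az":0,"claw":1}]'
python3 -m crank '[{"x":0,"y":0,"z":0.005,"ax":0,"ay":0,"az":0,"claw":1},{"x":0,"y":0,"z":0.01,"ax":0,"ay":0,"az":0,"claw":1},{"x":0,"y":0,"z":0.015,"ax":0,"ay":0,"az":0,"claw":1},{"x":0,"y":0,"z":0.02,"ax":0,"ay":0,"az":0,"claw":1},{"x":0,"y":0,"z":0.022,"ax":0,"ay":0,"az":0,"claw":1}]'
```

```text
time: 4.52
ee_pos: [0.4385, -0.3693, 0.1829]
eef_rot: [0.71, 0.705, -0.0, -0.0]
ft_force: [-0.6, -0.1, -1.3]
width: 0.0675
time: 4.93
ee_pos: [0.4385, -0.3659, 0.0909]
eef_rot: [0.708, 0.706, 0.0, -0.002]
ft_force: [-0.2, 1.2, -0.8]
width: 0.0673
time: 5.35
ee_pos: [0.4389, -0.3687, 0.0709]
eef_rot: [0.709, 0.705, 0.0, 0.0]
ft_force: [0.5, -0.6, -1.2]
width: 0.0673
```

```bash
python3 -m crank '[{"x":0,"y":0,"z":0.001,"ax":0,"ay":0,"az":0,"claw":1},{"x":0,"y":0,"z":0.002,"ax":0,"ay":0,"az":0,"claw":1},{"x":0,"y":0,"z":0.003,"ax":0,"ay":0,"az":0,"claw":1},{"x":0,"y":0,"z":0.004,"ax":0,"ay":0,"az":0,"claw":1},{"x":0,"y":0,"z":0.004,"ax":0,"ay":0,"az":0,"claw":1}]'
python3 -m crank '[{"x":0,"y":0,"z":0.001,"ax":0,"ay":0,"az":0,"claw":1},{"x":0,"y":0,"z":0.002,"ax":0,"ay":0,"az":0,"claw":1},{"x":0,"y":0,"z":0.002,"ax":0,"ay":0,"az":0,"claw":1},{"x":0,"y":0,"z":0.002,"ax":0,"ay":0,"az":0,"claw":1},{"x":0,"y":0,"z":0.002,"ax":0,"ay":0,"az":0,"claw":1}]'
```

```text
time: 5.77
ee_pos: [0.4394, -0.3693, 0.069]
eef_rot: [0.709, 0.705, 0.001, 0.001]
ft_force: [-3.9, 3.7, 16.3]
width: 0.0673
time: 6.18
ee_pos: [0.4401, -0.3698, 0.0682]
eef_rot: [0.709, 0.705, 0.001, 0.002]
ft_force: [-5.5, 6.0, 26.9]
width: 0.0673
```

```bash
python3 -m crank '[{"x":0,"y":0,"z":-0.003,"ax":0,"ay":0,"az":0,"claw":1},{"x":0,"y":0,"z":-0.003,"ax":0,"ay":0,"az":0,"claw":0.3},{"x":0,"y":0,"z":-0.003,"ax":0,"ay":0,"az":0,"claw":-1},{"x":0,"y":0,"z":-0.003,"ax":0,"ay":0,"az":0,"claw":-1},{"x":0,"y":0,"z":-0.003,"ax":0,"ay":0,"az":0,"claw":-1}]'
python3 -m crank '[{"x":0,"y":0,"z":-0.02,"ax":0,"ay":0,"az":0,"claw":-1},{"x":0,"y":0,"z":-0.05,"ax":0,"ay":0,"az":0,"claw":-1},{"x":0,"y":0,"z":-0.09,"ax":0,"ay":0,"az":0,"claw":-1},{"x":0.02,"y":0,"z":-0.13,"ax":0,"ay":0,"az":0,"claw":-1},{"x":0.05,"y":0,"z":-0.13,"ax":0,"ay":0,"az":0,"claw":-1}]'
python3 -m crank '[{"x":0.04,"y":0.01,"z":0,"ax":0,"ay":0,"az":0,"claw":-1},{"x":0.08,"y":0.02,"z":0,"ax":0,"ay":0,"az":0,"claw":-1},{"x":0.12,"y":0.03,"z":0,"ax":0,"ay":0,"az":0,"claw":-1},{"x":0.155,"y":0.04,"z":0,"ax":0,"ay":0,"az":0,"claw":-1},{"x":0.19,"y":0.05,"z":0,"ax":0,"ay":0,"az":0,"claw":-1}]'
python3 -m crank '[{"x":0.03,"y":0.02,"z":0,"ax":0,"ay":0,"az":0,"claw":-1},{"x":0.06,"y":0.04,"z":0,"ax":0,"ay":0,"az":0,"claw":-1},{"x":0.1,"y":0.06,"z":0,"ax":0,"ay":0,"az":0,"claw":-1},{"x":0.129,"y":0.073,"z":0,"ax":0,"ay":0,"az":0,"claw":-1},{"x":0.129,"y":0.073,"z":0,"ax":0,"ay":0,"az":0,"claw":-1}]'
python3 - <<'E'
from h import *
c=snap('wrist','w3.png');print(r.read_state()['ee_pos'])
E
```

```text
time: 6.6
ee_pos: [0.4387, -0.3685, 0.0679]
eef_rot: [0.709, 0.705, 0.0, -0.0]
ft_force: [0.4, 0.1, -0.3]
width: 0.0801
time: 7.02
ee_pos: [0.4399, -0.3232, 0.2043]
eef_rot: [0.711, 0.703, 0.001, 0.004]
ft_force: [1.2, -0.5, -0.6]
width: 0.0866
time: 7.43
ee_pos: [0.4902, -0.1268, 0.1982]
eef_rot: [0.709, 0.705, 0.0, -0.0]
ft_force: [1.3, -0.0, 0.7]
width: 0.0867
time: 7.85
ee_pos: [0.5656, 0.0082, 0.1971]
eef_rot: [0.706, 0.708, 0.001, -0.001]
ft_force: [-0.8, 0.7, -1.1]
width: 0.0871
[0.5645659  0.00403937 0.19719782]
```

View pics/w3.png

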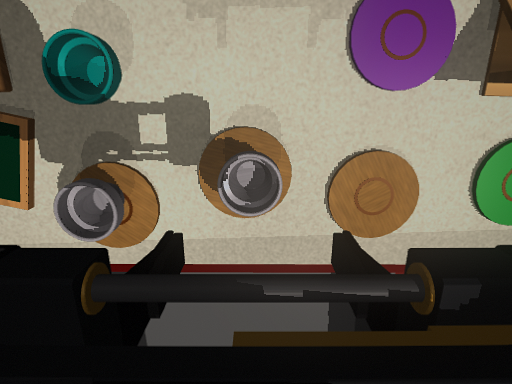

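```bash
python3 - <<'E'
from h import *
c=camera('wrist'); print(r.read_state()['ee_pos'])
f=lambda a,z:np.mean([pt(c,*q,z) for q in a],0).round(4)
g=lambda l,ri,t,b,z:f([(l,(t+b)/2),(ri,(t+b)/2),((l+ri)/2,t),((l+ri)/2,b)],z)
print(g(219,281,153,216,.062),g(54,124,179,241,.062),g(327,419,150,238,.008),g(198,292,126,218,.008))
print(f([(160,206)],.008),f([(115,163)],.008),f([(118,248)],.008))
E
```

```text
[0.56396353 0.001034   0.19743803]
[ 0.5631 -0.003   0.062 ] [ 0.5904 -0.1702  0.062 ] [0.5899 0.1437 0.008 ] [ 0.5629 -0.0101  0.008 ]
[ 0.6039 -0.1139  0.008 ] [ 0.5509 -0.1617  0.008 ] [ 0.6604 -0.1729  0.008 ]
```

```bash
python3 -m crank '[{"x":-0.004,"y":-0.001,"z":0.04,"ax":0,"ay":0,"az":0,"claw":-1},{"x":-0.004,"y":-0.001,"z":0.08,"ax":0,"ay":0,"az":0,"claw":-1},{"x":-0.004,"y":-0.001,"z":0.12,"ax":0,"ay":0,"az":0,"claw":-1},{"x":-0.004,"y":-0.001,"z":0.15,"ax":0,"ay":0,"az":0,"claw":-1},{"x":-0.004,"y":-0.001,"z":0.156,"ax":0,"ay":0,"az":0,"claw":-1}]'
python3 -m crank '[{"x":0,"y":0,"z":0,"ax":0,"ay":0,"az":0,"claw":-1},{"x":0,"y":0,"z":0,"ax":0,"ay":0,"az":0,"claw":1},{"x":0,"y":0,"z":0,"ax":0,"ay":0,"az":0,"claw":1},{"x":0,"y":0,"z":0,"ax":0,"ay":0,"az":0,"claw":1},{"x":0,"y":0,"z":0,"ax":0,"ay":0,"az":0,"claw":1}]' 20
python3 -m crank '[{"x":0,"y":0,"z":-0.01,"ax":0,"ay":0,"az":0,"claw":1},{"x":0,"y":0,"z":-0.04,"ax":0,"ay":0,"az":0,"claw":1},{"x":0,"y":0,"z":-0.08,"ax":0,"ay":0,"az":0,"claw":1},{"x":0,"y":0,"z":-0.12,"ax":0,"ay":0,"az":0,"claw":1},{"x":0,"y":0,"z":-0.156,"ax":0,"ay":0,"az":0,"claw":1}]'
python3 -m crank '[{"x":-0.03,"y":-0.01,"z":0,"ax":0,"ay":0,"az":0,"claw":1},{"x":-0.065,"y":-0.025,"z":0,"ax":0,"ay":0,"az":0,"claw":1},{"x":-0.1,"y":-0.04,"z":0,"ax":0,"ay":0,"az":0,"claw":1},{"x":-0.135,"y":-0.055,"z":0,"ax":0,"ay":0,"az":0,"claw":1},{"x":-0.17,"y":-0.07,"z":0,"ax":0,"ay":0,"az":0,"claw":1}]'
python3 -m crank '[{"x":-0.035,"y":-0.01,"z":0,"ax":0,"ay":0,"az":0,"claw":1},{"x":-0.075,"y":-0.02,"z":0,"ax":0,"ay":0,"az":0,"claw":1},{"x":-0.11,"y":-0.03,"z":0,"ax":0,"ay":0,"az":0,"claw":1},{"x":-0.14,"y":-0.04,"z":0,"ax":0,"ay":0,"az":0,"claw":1},{"x":-0.164,"y":-0.0545,"z":0,"ax":0,"ay":0,"az":0,"claw":1}]'
python3 -m crank '[{"x":-0.03,"y":0,"z":0,"ax":0,"ay":0,"az":0,"claw":1},{"x":-0.03,"y":0,"z":0,"ax":0,"ay":0,"az":0,"claw":1},{"x":-0.03,"y":0,"z":0,"ax":0,"ay":0,"az":0,"claw":1},{"x":-0.03,"y":0,"z":0,"ax":0,"ay":0,"az":0,"claw":1},{"x":-0.03,"y":0,"z":0,"ax":0,"ay":0,"az":0,"claw":1}]'
python3 - <<'E'
from h import *
c=snap('wrist','w4.png');print(r.read_state()['ee_pos'])
E
```

```text
time: 8.37
ee_pos: [0.559, -0.0062, 0.0374]
eef_rot: [0.71, 0.704, -0.003, -0.002]
ft_force: [-0.9, -0.2, -0.2]
width: 0.0868
time: 8.78
ee_pos: [0.5641, -0.004, 0.044]
eef_rot: [0.709, 0.705, 0.001, 0.001]
ft_force: [-0.3, 0.9, -0.3]
width: 0.0681
time: 9.2
ee_pos: [0.5627, -0.0051, 0.2016]
eef_rot: [0.709, 0.705, 0.0, 0.0]
ft_force: [1.2, 0.7, -1.1]
width: 0.0675
time: 9.62
ee_pos: [0.4906, -0.1758, 0.1992]
eef_rot: [0.709, 0.705, 0.0, 0.0]
ft_force: [0.6, -0.1, -0.9]
width: 0.0672
time: 10.03
ee_pos: [0.4354, -0.3402, 0.1992]
eef_rot: [0.71, 0.705, -0.0, 0.001]
ft_force: [-0.6, 0.1, -1.6]
width: 0.0669
time: 10.45
ee_pos: [0.4368, -0.3665, 0.1984]
eef_rot: [0.709, 0.706, 0.0, -0.0]
ft_force: [1.1, 0.2, -0.7]
width: 0.0671
[ 0.43686806 -0.36647278  0.19836036]
```

View pics/w4.png

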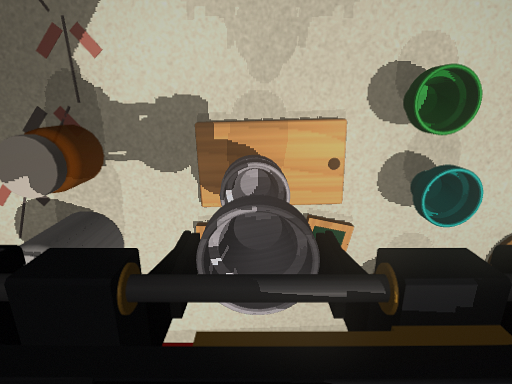

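```bash
python3 - <<'E'
from h import *
c=camera('wrist')
print('stack near',pt(c,254.5,155.5,.088),'L/R',pt(c,220,187,.088)[1],pt(c,289,187,.088)[1])
print('held near',pt(c,258,196.5,.219),pt(c,197,257,.219)[1],pt(c,319.5,257,.219)[1])
E
```

```text
stack near [ 0.40154963 -0.36850278  0.088     ] L/R -0.400597319920304 -0.3368265572893966
held near [ 0.39942938 -0.36572443  0.219     ] -0.3973543145622695 -0.33407169668237674
```

```bash
python3 -m crank '[{"x":-0.003,"y":0.002,"z":0.025,"ax":0,"ay":0,"az":0,"claw":1},{"x":-0.003,"y":0.002,"z":0.05,"ax":0,"ay":0,"az":0,"claw":1},{"x":-0.003,"y":0.002,"z":0.07,"ax":0,"ay":0,"az":0,"claw":1},{"x":-0.003,"y":0.002,"z":0.085,"ax":0,"ay":0,"az":0,"claw":1},{"x":-0.003,"y":0.002,"z":0.09,"ax":0,"ay":0,"az":0,"claw":1}]'
python3 -m crank '[{"x":0,"y":0,"z":0.005,"ax":0,"ay":0,"az":0,"claw":1},{"x":0,"y":0,"z":0.01,"ax":0,"ay":0,"az":0,"claw":1},{"x":0,"y":0,"z":0.015,"ax":0,"ay":0,"az":0,"claw":1},{"x":0,"y":0,"z":0.018,"ax":0,"ay":0,"az":0,"claw":1},{"x":0,"y":0,"z":0.02,"ax":0,"ay":0,"az":0,"claw":1}]'
python3 -m crank '[{"x":0,"y":0,"z":0.001,"ax":0,"ay":0,"az":0,"claw":1},{"x":0,"y":0,"z":0.002,"ax":0,"ay":0,"az":0,"claw":1},{"x":0,"y":0,"z":0.003,"ax":0,"ay":0,"az":0,"claw":1},{"x":0,"y":0,"z":0.003,"ax":0,"ay":0,"az":0,"claw":1},{"x":0,"y":0,"z":0.003,"ax":0,"ay":0,"az":0,"claw":1}]'
```

```text
time: 10.97
ee_pos: [0.4377, -0.369, 0.1059]
eef_rot: [0.709, 0.706, -0.0, -0.002]
ft_force: [0.7, -0.4, -2.3]
width: 0.067
time: 11.38
ee_pos: [0.4394, -0.3709, 0.0897]
eef_rot: [0.709, 0.705, 0.001, 0.001]
ft_force: [-4.1, 5.8, 25.9]
width: 0.0668
time: 11.8
ee_pos: [0.4404, -0.3717, 0.0888]
eef_rot: [0.709, 0.705, 0.002, 0.002]
ft_force: [-3.9, 6.1, 27.1]
width: 0.0673
```

```bash
python3 -m crank '[{"x":0,"y":0,"z":-0.003,"ax":0,"ay":0,"az":0,"claw":1},{"x":0,"y":0,"z":-0.003,"ax":0,"ay":0,"az":0,"claw":0.3},{"x":0,"y":0,"z":-0.003,"ax":0,"ay":0,"az":0,"claw":-1},{"x":0,"y":0,"z":-0.003,"ax":0,"ay":0,"az":0,"claw":-1},{"x":0,"y":0,"z":-0.003,"ax":0,"ay":0,"az":0,"claw":-1}]'
python3 -m crank '[{"x":0,"y":0,"z":-0.02,"ax":0,"ay":0,"az":0,"claw":-1},{"x":0,"y":0,"z":-0.05,"ax":0,"ay":0,"az":0,"claw":-1},{"x":0,"y":0,"z":-0.09,"ax":0,"ay":0,"az":0,"claw":-1},{"x":0.02,"y":0.01,"z":-0.12,"ax":0,"ay":0,"az":0,"claw":-1},{"x":0.05,"y":0.02,"z":-0.12,"ax":0,"ay":0,"az":0,"claw":-1}]'
python3 -m crank '[{"x":0.03,"y":0.025,"z":0,"ax":0,"ay":0,"az":0,"claw":-1},{"x":0.06,"y":0.05,"z":0,"ax":0,"ay":0,"az":0,"claw":-1},{"x":0.09,"y":0.075,"z":0,"ax":0,"ay":0,"az":0,"claw":-1},{"x":0.12,"y":0.1,"z":0,"ax":0,"ay":0,"az":0,"claw":-1},{"x":0.149,"y":0.131,"z":0,"ax":0,"ay":0,"az":0,"claw":-1}]'
python3 -m crank '[{"x":0,"y":0,"z":0,"ax":0,"ay":0,"az":0,"claw":-1},{"x":0,"y":0,"z":0,"ax":0,"ay":0,"az":0,"claw":-1},{"x":0,"y":0,"z":0,"ax":0,"ay":0,"az":0,"claw":-1},{"x":0,"y":0,"z":0,"ax":0,"ay":0,"az":0,"claw":-1},{"x":0,"y":0,"z":0,"ax":0,"ay":0,"az":0,"claw":-1}]'
python3 - <<'E'
from h import *
c=snap('wrist','w5.png');c=snap('side','s2.png');print(r.read_state()['ee_pos'])
cv2.imwrite('pics/j1.png',np.hstack([cv2.imread('pics/w5.png')[100:260,150:350],cv2.imread('pics/s2.png')[200:300,220:345].repeat(2,0).repeat(2,1)[:160]]))
E
```

```text
time: 12.22
ee_pos: [0.4381, -0.3707, 0.0879]
eef_rot: [0.709, 0.705, -0.0, -0.0]
ft_force: [-0.1, 0.5, -0.1]
width: 0.0801
time: 12.63
ee_pos: [0.4592, -0.3251, 0.2141]
eef_rot: [0.711, 0.703, 0.001, 0.004]
ft_force: [2.0, -0.0, 0.4]
width: 0.0873
time: 13.05
ee_pos: [0.5903, -0.1715, 0.2081]
eef_rot: [0.709, 0.705, 0.0, -0.0]
ft_force: [0.6, -1.5, 0.6]
width: 0.087
time: 13.47
ee_pos: [0.589, -0.1746, 0.2084]
eef_rot: [0.71, 0.704, 0.0, 0.0]
ft_force: [-0.3, 1.0, 0.4]
width: 0.0869
[ 0.58929425 -0.17414723  0.2084226 ]
```

View pics/j1.png

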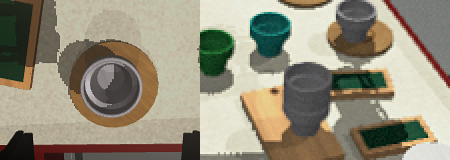

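```bash
python3 - <<'E'
from h import *
c=camera('wrist'); print(r.read_state()['ee_pos'])
f=lambda a,z:np.mean([pt(c,*q,z) for q in a],0).round(4)
g=lambda l,ri,t,b,z:f([(l,(t+b)/2),(ri,(t+b)/2),((l+ri)/2,t),((l+ri)/2,b)],z)
print(g(231,293,156,217,.062), g(219,308,138,227,.008))
E
```

```text
[ 0.58941911 -0.17394363  0.20839942]
[ 0.5932 -0.169   0.062 ] [ 0.6037 -0.1664  0.008 ]
```

```bash
python3 -m crank '[{"x":0.004,"y":0.0025,"z":0.04,"ax":0,"ay":0,"az":0,"claw":-1},{"x":0.004,"y":0.0025,"z":0.08,"ax":0,"ay":0,"az":0,"claw":-1},{"x":0.004,"y":0.0025,"z":0.12,"ax":0,"ay":0,"az":0,"claw":-1},{"x":0.004,"y":0.0025,"z":0.155,"ax":0,"ay":0,"az":0,"claw":-1},{"x":0.004,"y":0.0025,"z":0.167,"ax":0,"ay":0,"az":0,"claw":-1}]'
python3 -m crank '[{"x":0,"y":0,"z":0,"ax":0,"ay":0,"az":0,"claw":-1},{"x":0,"y":0,"z":0,"ax":0,"ay":0,"az":0,"claw":1},{"x":0,"y":0,"z":0,"ax":0,"ay":0,"az":0,"claw":1},{"x":0,"y":0,"z":0,"ax":0,"ay":0,"az":0,"claw":1},{"x":0,"y":0,"z":0,"ax":0,"ay":0,"az":0,"claw":1}]' 20
python3 -m crank '[{"x":0,"y":0,"z":-0.01,"ax":0,"ay":0,"az":0,"claw":1},{"x":0,"y":0,"z":-0.04,"ax":0,"ay":0,"az":0,"claw":1},{"x":0,"y":0,"z":-0.08,"ax":0,"ay":0,"az":0,"claw":1},{"x":0,"y":0,"z":-0.12,"ax":0,"ay":0,"az":0,"claw":1},{"x":0,"y":0,"z":-0.16,"ax":0,"ay":0,"az":0,"claw":1}]'
python3 -m crank '[{"x":-0.03,"y":-0.025,"z":-0.01,"ax":0,"ay":0,"az":0,"claw":1},{"x":-0.06,"y":-0.05,"z":-0.01,"ax":0,"ay":0,"az":0,"claw":1},{"x":-0.09,"y":-0.075,"z":-0.01,"ax":0,"ay":0,"az":0,"claw":1},{"x":-0.12,"y":-0.1,"z":-0.01,"ax":0,"ay":0,"az":0,"claw":1},{"x":-0.15,"y":-0.125,"z":-0.01,"ax":0,"ay":0,"az":0,"claw":1}]'
python3 -m crank '[{"x":-0.025,"y":-0.015,"z":0,"ax":0,"ay":0,"az":0,"claw":1},{"x":-0.049,"y":-0.03,"z":0,"ax":0,"ay":0,"az":0,"claw":1},{"x":-0.049,"y":-0.03,"z":0,"ax":0,"ay":0,"az":0,"claw":1},{"x":-0.049,"y":-0.03,"z":0,"ax":0,"ay":0,"az":0,"claw":1},{"x":-0.049,"y":-0.03,"z":0,"ax":0,"ay":0,"az":0,"claw":1}]'
python3 - <<'E'
from h import *
c=snap('wrist','w6.png');print(r.read_state()['ee_pos'])
cv2.imwrite('pics/w6z.png',cv2.imread('pics/w6.png')[120:340,150:360].repeat(2,0).repeat(2,1))
E
```

```text
time: 14.03
ee_pos: [0.5893, -0.1684, 0.0363]
eef_rot: [0.709, 0.705, -0.002, -0.003]
ft_force: [-0.7, 0.8, 0.3]
width: 0.0871
time: 14.45
ee_pos: [0.5936, -0.1696, 0.0432]
eef_rot: [0.709, 0.705, 0.001, 0.001]
ft_force: [-0.1, -1.2, 0.9]
width: 0.068
time: 14.87
ee_pos: [0.5918, -0.1693, 0.2041]
eef_rot: [0.709, 0.705, 0.0, 0.0]
ft_force: [1.1, 0.0, -1.3]
width: 0.0671
time: 15.28
ee_pos: [0.4649, -0.3196, 0.2124]
eef_rot: [0.709, 0.705, 0.001, 0.0]
ft_force: [1.5, -1.2, -1.7]
width: 0.0671
time: 15.7
ee_pos: [0.4366, -0.3667, 0.2117]
eef_rot: [0.709, 0.705, 0.0, 0.0]
ft_force: [0.5, 0.6, -1.6]
width: 0.0674
[ 0.43703908 -0.36616486  0.21151909]
```

View pics/w6z.png

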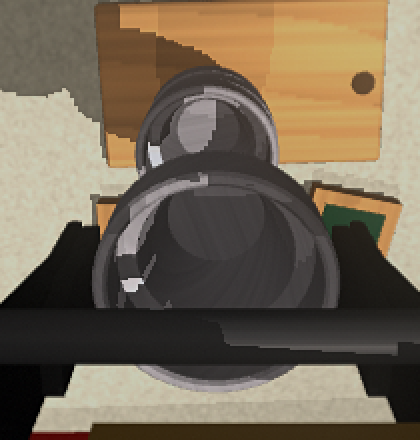

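```bash
python3 - <<'E'
from h import *
c=camera('wrist')
print('stack near',pt(c,254,162,.108),'L/R',pt(c,218.5,190,.108)[1],pt(c,289,190,.108)[1])
for v,z in ((196.5,.212),(205,.232),(315,.232)): print('held near',pt(c,258,v,z))
print(pt(c,196.5,257,.232)[1],pt(c,320.5,257,.232)[1])
E
```

```text
stack near [ 0.40631182 -0.36863532  0.108     ] L/R -0.4009214815413691 -0.33721273820778824
held near [ 0.40582657 -0.36539761  0.212     ]
held near [ 0.40397668 -0.3654435   0.232     ]
held near [ 0.46816283 -0.36571688  0.232     ]
-0.3973590420317528 -0.3332360094322869
```

```bash
python3 -m crank '[{"x":-0.003,"y":0.002,"z":0.025,"ax":0,"ay":0,"az":0,"claw":1},{"x":-0.003,"y":0.002,"z":0.05,"ax":0,"ay":0,"az":0,"claw":1},{"x":-0.003,"y":0.002,"z":0.065,"ax":0,"ay":0,"az":0,"claw":1},{"x":-0.003,"y":0.002,"z":0.075,"ax":0,"ay":0,"az":0,"claw":1},{"x":-0.003,"y":0.002,"z":0.08,"ax":0,"ay":0,"az":0,"claw":1}]'
python3 -m crank '[{"x":0,"y":0,"z":0.005,"ax":0,"ay":0,"az":0,"claw":1},{"x":0,"y":0,"z":0.01,"ax":0,"ay":0,"az":0,"claw":1},{"x":0,"y":0,"z":0.015,"ax":0,"ay":0,"az":0,"claw":1},{"x":0,"y":0,"z":0.018,"ax":0,"ay":0,"az":0,"claw":1},{"x":0,"y":0,"z":0.02,"ax":0,"ay":0,"az":0,"claw":1}]'
python3 -m crank '[{"x":0,"y":0,"z":0.001,"ax":0,"ay":0,"az":0,"claw":1},{"x":0,"y":0,"z":0.002,"ax":0,"ay":0,"az":0,"claw":1},{"x":0,"y":0,"z":0.003,"ax":0,"ay":0,"az":0,"claw":1},{"x":0,"y":0,"z":0.004,"ax":0,"ay":0,"az":0,"claw":1},{"x":0,"y":0,"z":0.004,"ax":0,"ay":0,"az":0,"claw":1}]'
```

```text
time: 16.22
ee_pos: [0.4384, -0.3691, 0.1299]
eef_rot: [0.709, 0.706, -0.0, -0.001]
ft_force: [-0.1, 0.4, -0.4]
width: 0.0667
time: 16.63
ee_pos: [0.4382, -0.3703, 0.1111]
eef_rot: [0.709, 0.705, 0.0, 0.0]
ft_force: [-0.2, 0.8, -0.9]
width: 0.067
time: 17.05
ee_pos: [0.4391, -0.3707, 0.1091]
eef_rot: [0.709, 0.705, 0.001, 0.001]
ft_force: [-3.8, 3.0, 15.3]
width: 0.0672
```

```bash
python3 -m crank '[{"x":0,"y":0,"z":-0.002,"ax":0,"ay":0,"az":0,"claw":1},{"x":0,"y":0,"z":-0.002,"ax":0,"ay":0,"az":0,"claw":0.3},{"x":0,"y":0,"z":-0.002,"ax":0,"ay":0,"az":0,"claw":-1},{"x":0,"y":0,"z":-0.002,"ax":0,"ay":0,"az":0,"claw":-1},{"x":0,"y":0,"z":-0.002,"ax":0,"ay":0,"az":0,"claw":-1}]'
python3 -m crank '[{"x":0,"y":0,"z":-0.02,"ax":0,"ay":0,"az":0,"claw":-1},{"x":0,"y":0,"z":-0.05,"ax":0,"ay":0,"az":0,"claw":-1},{"x":0,"y":0,"z":-0.08,"ax":0,"ay":0,"az":0,"claw":-1},{"x":0.02,"y":0.005,"z":-0.1,"ax":0,"ay":0,"az":0,"claw":-1},{"x":0.05,"y":0.01,"z":-0.1,"ax":0,"ay":0,"az":0,"claw":-1}]'
python3 -m crank '[{"x":0.03,"y":0.01,"z":0,"ax":0,"ay":0,"az":0,"claw":-1},{"x":0.06,"y":0.03,"z":0,"ax":0,"ay":0,"az":0,"claw":-1},{"x":0.1,"y":0.05,"z":0,"ax":0,"ay":0,"az":0,"claw":0},{"x":0.13,"y":0.06,"z":0,"ax":0,"ay":0,"az":0,"claw":0},{"x":0.155,"y":0.069,"z":0,"ax":0,"ay":0,"az":0,"claw":0}]'
python3 - <<'E'
from h import *
c=snap('top','t2.png');print(r.read_state()['ee_pos'])
cv2.imwrite('pics/t2z.png',cv2.resize(cv2.imread('pics/t2.png')[135:260,190:410],None,fx=3,fy=3))
E
```

```text
time: 17.47
ee_pos: [0.4382, -0.3703, 0.1091]
eef_rot: [0.709, 0.705, -0.0, -0.0]
ft_force: [0.7, -0.3, 1.2]
width: 0.0799
time: 17.88
ee_pos: [0.4489, -0.3239, 0.2135]
eef_rot: [0.711, 0.703, 0.0, 0.003]
ft_force: [1.3, -0.9, -0.1]
width: 0.0869
time: 18.3
ee_pos: [0.5195, -0.1623, 0.2091]
eef_rot: [0.708, 0.706, 0.0, -0.0]
ft_force: [1.2, -0.0, -0.9]
width: 0.0743
[ 0.52124013 -0.15727144  0.20876911]
```

View pics/t2z.png

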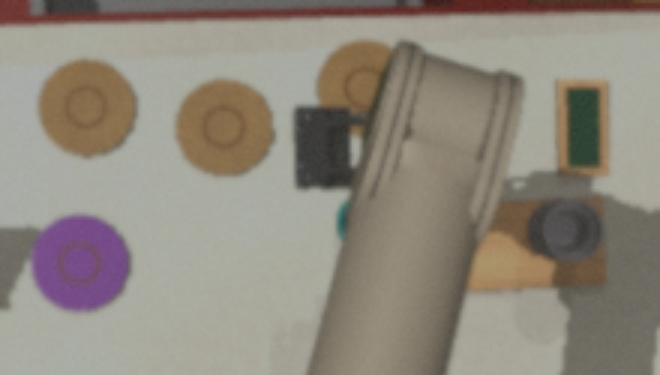

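```bash
python3 -m crank '[{"x":-0.007,"y":-0.003,"z":0.04,"ax":0,"ay":0,"az":0,"claw":0},{"x":-0.007,"y":-0.003,"z":0.08,"ax":0,"ay":0,"az":0,"claw":0},{"x":-0.007,"y":-0.003,"z":0.12,"ax":0,"ay":0,"az":0,"claw":0},{"x":-0.007,"y":-0.003,"z":0.16,"ax":0,"ay":0,"az":0,"claw":0},{"x":-0.007,"y":-0.003,"z":0.18,"ax":0,"ay":0,"az":0,"claw":0}]'
python3 -m crank '[{"x":0,"y":0,"z":0.01,"ax":0,"ay":0,"az":0,"claw":0},{"x":0,"y":0,"z":0.017,"ax":0,"ay":0,"az":0,"claw":0},{"x":0,"y":0,"z":0.021,"ax":0,"ay":0,"az":0,"claw":0},{"x":0,"y":0,"z":0.024,"ax":0,"ay":0,"az":0,"claw":0},{"x":0,"y":0,"z":0.024,"ax":0,"ay":0,"az":0,"claw":0}]'
```

```text
time: 18.77
ee_pos: [0.5128, -0.1724, 0.0249]
eef_rot: [0.709, 0.705, -0.002, -0.002]
ft_force: [0.4, 0.8, 0.6]
width: 0.0453
time: 19.18
ee_pos: [0.516, -0.1729, 0.0059]
eef_rot: [0.709, 0.705, 0.001, 0.001]
ft_force: [0.2, -0.5, 0.4]
width: 0.0436
```

```bash
python3 -m crank '[{"x":0.006,"y":0.0,"z":0.001,"ax":0,"ay":0,"az":0,"claw":0},{"x":0.006,"y":0.008,"z":0.002,"ax":0,"ay":0,"az":0,"claw":0},{"x":0.006,"y":0.018,"z":0.002,"ax":0,"ay":0,"az":0,"claw":0},{"x":0.007,"y":0.03,"z":0.002,"ax":0,"ay":0,"az":0,"claw":0},{"x":0.009,"y":0.045,"z":0.002,"ax":0,"ay":0,"az":0,"claw":0}]'
python3 -m crank '[{"x":0.002,"y":0.015,"z":0,"ax":0,"ay":0,"az":0,"claw":0},{"x":0.004,"y":0.03,"z":0,"ax":0,"ay":0,"az":0,"claw":0},{"x":0.006,"y":0.045,"z":0,"ax":0,"ay":0,"az":0,"claw":0},{"x":0.008,"y":0.06,"z":0,"ax":0,"ay":0,"az":0,"claw":0},{"x":0.01,"y":0.075,"z":0,"ax":0,"ay":0,"az":0,"claw":0}]'
python3 -m crank '[{"x":0.002,"y":0.015,"z":0,"ax":0,"ay":0,"az":0,"claw":0},{"x":0.004,"y":0.03,"z":0,"ax":0,"ay":0,"az":0,"claw":0},{"x":0.004,"y":0.045,"z":0,"ax":0,"ay":0,"az":0,"claw":0},{"x":0.004,"y":0.06,"z":0,"ax":0,"ay":0,"az":0,"claw":0},{"x":0.004,"y":0.075,"z":0,"ax":0,"ay":0,"az":0,"claw":0}]'
```

```text
time: 19.6
ee_pos: [0.5614, -0.1638, 0.0038]
eef_rot: [0.709, 0.705, 0.0, 0.0]
ft_force: [0.8, 0.6, -0.1]
width: 0.0436
time: 20.02
ee_pos: [0.637, -0.1536, 0.0036]
eef_rot: [0.709, 0.705, 0.0, 0.0]
ft_force: [-0.1, 0.1, -0.6]
width: 0.0434
time: 20.43
ee_pos: [0.712, -0.1499, 0.0035]
eef_rot: [0.709, 0.705, 0.0, 0.0]
ft_force: [-0.1, -0.3, 0.6]
width: 0.0434
```

```bash
cat >> h.py <<'E'
def blobs(c,z,lo=(5,60,60),hi=(25,255,255),amin=150):
    h=cv2.cvtColor(c['color'],cv2.COLOR_BGR2HSV); m=cv2.inRange(h,lo,hi)
    m=cv2.morphologyEx(m,cv2.MORPH_OPEN,np.ones((3,3)))
    for k in cv2.findContours(m,cv2.RETR_EXTERNAL,cv2.CHAIN_APPROX_NONE)[0]:
        if amin<cv2.contourArea(k)<5000:
            (u,v),wh,a=cv2.minAreaRect(k); print(round(u,1),round(v,1),np.round(wh,1),round(a,1),pt(c,u,v,z).round(4))
E
python3 -m crank '[{"x":0,"y":-0.005,"z":-0.03,"ax":0,"ay":0,"az":0,"claw":0},{"x":0,"y":-0.01,"z":-0.07,"ax":0,"ay":0,"az":0,"claw":0},{"x":0.01,"y":-0.03,"z":-0.1,"ax":0,"ay":0,"az":0,"claw":0},{"x":0.03,"y":-0.06,"z":-0.11,"ax":0,"ay":0,"az":0,"claw":0},{"x":0.05,"y":-0.095,"z":-0.12,"ax":0,"ay":0,"az":0,"claw":0}]'
python3 -m crank '[{"x":0.02,"y":-0.03,"z":0,"ax":0,"ay":0,"az":0,"claw":0},{"x":0.04,"y":-0.06,"z":0,"ax":0,"ay":0,"az":0,"claw":0},{"x":0.06,"y":-0.09,"z":0,"ax":0,"ay":0,"az":0,"claw":0},{"x":0.08,"y":-0.12,"z":0,"ax":0,"ay":0,"az":0,"claw":0},{"x":0.09,"y":-0.14,"z":0,"ax":0,"ay":0,"az":0,"claw":0}]'
python3 - <<'E'
from h import *
c=snap('top','t3.png');print(r.read_state()['ee_pos']); blobs(c,.008)
c=snap('wrist','w7.png'); print('w');blobs(c,.008)
a=cv2.imread('pics/t3.png'); cv2.imwrite('pics/j2.png',np.hstack([a[40:270,110:460],cv2.imread('pics/w7.png')[:230]]))
E
```

```text
time: 20.85
ee_pos: [0.6168, -0.1001, 0.1253]
eef_rot: [0.709, 0.705, 0.001, 0.002]
ft_force: [0.1, 0.7, 1.5]
width: 0.0435
time: 21.27
ee_pos: [0.4745, -0.0067, 0.1235]
eef_rot: [0.708, 0.706, 0.001, -0.0]
ft_force: [1.0, 0.2, 0.4]
width: 0.0437
[ 0.47216318 -0.00580318  0.12325141]
27.5 348.0 [55. 70.] -0.0 [-0.0216  0.848   0.008 ]
494.5 309.0 [148.  33.] 90.0 [ 0.0827 -0.8041  0.008 ]
35.5 269.5 [70.1 30.3] 87.3 [0.2598 0.8043 0.008 ]
154.5 221.5 [31. 69.] 90.0 [0.4218 0.3715 0.008 ]
80.5 220.8 [27.6 42.4] 86.7 [0.4286 0.6336 0.008 ]
366.5 216.5 [29. 49.] 90.0 [ 0.4222 -0.3493  0.008 ]
347.0 179.8 [17.4 32.2] 10.6 [ 0.5487 -0.2866  0.008 ]
493.6 195.4 [66.8 34.2] 87.3 [ 0.4824 -0.811   0.008 ]
384.0 177.5 [31. 16.] 90.0 [ 0.5536 -0.4148  0.008 ]
264.0 171.0 [18. 30.] 90.0 [ 0.5849 -0.0049  0.008 ]
218.5 170.5 [31. 31.] 90.0 [0.5904 0.1495 0.008 ]
301.5 132.0 [10. 29.] 90.0 [ 0.7158 -0.1362  0.008 ]
206.5 46.0 [20. 15.] 90.0 [1.0303 0.1858 0.008 ]
244.0 44.5 [19. 16.] 90.0 [1.0315 0.0542 0.008 ]
270.5 43.5 [19. 17.] 90.0 [ 1.0328 -0.0385  0.008 ]
423.5 50.5 [36.5 13.6] 81.9 [ 1.004  -0.5831  0.008 ]
357.0 45.0 [24. 10.] 90.0 [ 1.0233 -0.3428  0.008 ]
294.5 42.5 [19. 27.] 90.0 [ 1.0348 -0.1226  0.008 ]
w
256.5 312.0 [20. 83.] 90.0 [ 0.6067 -0.0066  0.008 ]
257.5 251.5 [43. 77.] 90.0 [ 0.5345 -0.0053  0.008 ]
8.5 232.5 [23. 17.] 90.0 [ 0.513  -0.2525  0.008 ]
```

View pics/j2.png

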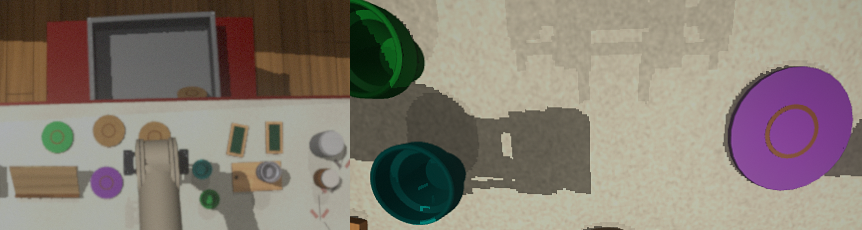

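```bash
python3 -m crank '[{"x":0,"y":0,"z":0.03,"ax":0,"ay":0,"az":0,"claw":0},{"x":0,"y":0,"z":0.06,"ax":0,"ay":0,"az":0,"claw":0},{"x":0,"y":0,"z":0.085,"ax":0,"ay":0,"az":0,"claw":0},{"x":0,"y":0,"z":0.1,"ax":0,"ay":0,"az":0,"claw":0},{"x":0,"y":0,"z":0.105,"ax":0,"ay":0,"az":0,"claw":0}]'
python3 -m crank '[{"x":0,"y":0,"z":0.005,"ax":0,"ay":0,"az":0,"claw":0},{"x":0,"y":0,"z":0.01,"ax":0,"ay":0,"az":0,"claw":0},{"x":0,"y":0,"z":0.0135,"ax":0,"ay":0,"az":0,"claw":0},{"x":0,"y":0,"z":0.0145,"ax":0,"ay":0,"az":0,"claw":0},{"x":0,"y":0,"z":0.0145,"ax":0,"ay":0,"az":0,"claw":0}]'
```

```text
time: 21.78
ee_pos: [0.476, -0.0099, 0.0164]
eef_rot: [0.709, 0.705, -0.001, -0.0]
ft_force: [-1.1, -0.3, -0.1]
width: 0.0436
time: 22.2
ee_pos: [0.4767, -0.0094, 0.004]
eef_rot: [0.709, 0.705, 0.0, 0.0]
ft_force: [-0.4, -0.9, 0.2]
width: 0.0429
```

```bash
python3 -m crank '[{"x":0.003,"y":0.01,"z":0,"ax":0,"ay":0,"az":0,"claw":0},{"x":0.003,"y":0.02,"z":0,"ax":0,"ay":0,"az":0,"claw":0},{"x":0.003,"y":0.03,"z":0,"ax":0,"ay":0,"az":0,"claw":0},{"x":0.003,"y":0.042,"z":0,"ax":0,"ay":0,"az":0,"claw":0},{"x":0.003,"y":0.056,"z":0,"ax":0,"ay":0,"az":0,"claw":0}]'
python3 -m crank '[{"x":0,"y":0.015,"z":0,"ax":0,"ay":0,"az":0,"claw":0},{"x":0,"y":0.03,"z":0,"ax":0,"ay":0,"az":0,"claw":0},{"x":0,"y":0.045,"z":0,"ax":0,"ay":0,"az":0,"claw":0},{"x":0,"y":0.06,"z":0,"ax":0,"ay":0,"az":0,"claw":0},{"x":0,"y":0.075,"z":0,"ax":0,"ay":0,"az":0,"claw":0}]'
python3 -m crank '[{"x":0,"y":0.02,"z":0,"ax":0,"ay":0,"az":0,"claw":0},{"x":0,"y":0.04,"z":0,"ax":0,"ay":0,"az":0,"claw":0},{"x":0,"y":0.06,"z":0,"ax":0,"ay":0,"az":0,"claw":0},{"x":0,"y":0.08,"z":0,"ax":0,"ay":0,"az":0,"claw":0},{"x":0,"y":0.105,"z":0,"ax":0,"ay":0,"az":0,"claw":0}]'
python3 -m crank '[{"x":0,"y":-0.005,"z":-0.03,"ax":0,"ay":0,"az":0,"claw":0},{"x":0,"y":-0.01,"z":-0.07,"ax":0,"ay":0,"az":0,"claw":0},{"x":0.01,"y":-0.03,"z":-0.1,"ax":0,"ay":0,"az":0,"claw":0},{"x":0.03,"y":-0.06,"z":-0.11,"ax":0,"ay":0,"az":0,"claw":0},{"x":0.05,"y":-0.095,"z":-0.12,"ax":0,"ay":0,"az":0,"claw":0}]'
python3 -m crank '[{"x":0.03,"y":-0.03,"z":0,"ax":0,"ay":0,"az":0,"claw":0},{"x":0.06,"y":-0.06,"z":0,"ax":0,"ay":0,"az":0,"claw":0},{"x":0.08,"y":-0.08,"z":0,"ax":0,"ay":0,"az":0,"claw":0},{"x":0.1,"y":-0.1,"z":0,"ax":0,"ay":0,"az":0,"claw":0},{"x":0.105,"y":-0.11,"z":0,"ax":0,"ay":0,"az":0,"claw":0}]'
python3 - <<'E'
from h import *
c=snap('top','t4.png');print(r.read_state()['ee_pos']); blobs(c,.008)
c=snap('wrist','w8.png'); print('w');blobs(c,.008)
E
```

```text
time: 22.62
ee_pos: [0.5336, -0.0062, 0.0042]
eef_rot: [0.709, 0.705, 0.001, -0.0]
ft_force: [0.6, 0.3, 0.9]
width: 0.0437
time: 23.03
ee_pos: [0.6089, -0.0066, 0.004]
eef_rot: [0.709, 0.705, 0.0, 0.0]
ft_force: [-0.2, 0.1, 0.1]
width: 0.0435
time: 23.45
ee_pos: [0.7135, -0.0071, 0.0039]
eef_rot: [0.709, 0.705, 0.0, -0.0]
ft_force: [0.6, 0.6, -0.6]
width: 0.0434
time: 23.87
ee_pos: [0.6189, 0.0427, 0.1258]
eef_rot: [0.71, 0.705, 0.001, 0.001]
ft_force: [0.1, 1.1, 0.9]
width: 0.0434
time: 24.28
ee_pos: [0.5064, 0.1529, 0.1243]
eef_rot: [0.707, 0.707, 0.001, -0.001]
ft_force: [0.9, -0.1, 0.9]
width: 0.0437
[0.50583853 0.15221269 0.12415927]
27.5 348.0 [55. 70.] -0.0 [-0.0216  0.848   0.008 ]
494.5 308.5 [149.  33.] 90.0 [ 0.0845 -0.8041  0.008 ]
35.5 269.5 [70.  30.3] 87.3 [0.2597 0.8043 0.008 ]
154.5 221.5 [31. 69.] 90.0 [0.4218 0.3715 0.008 ]
80.5 220.8 [27.6 42.4] 86.7 [0.4286 0.6336 0.008 ]
366.5 216.5 [29. 49.] 90.0 [ 0.4222 -0.3493  0.008 ]
347.0 179.7 [17.3 32.2] 9.5 [ 0.549  -0.2863  0.008 ]
493.6 195.9 [67.8 34.3] 87.3 [ 0.4807 -0.8108  0.008 ]
384.0 177.5 [31. 16.] 90.0 [ 0.5536 -0.4148  0.008 ]
222.6 166.7 [31.  20.4] 49.4 [0.6029 0.1352 0.008 ]
301.9 132.1 [10.8 28.2] 87.7 [ 0.7153 -0.1375  0.008 ]
262.8 128.3 [20.6 28.4] 87.6 [ 0.7316 -0.0042  0.008 ]
206.5 46.0 [20. 15.] 90.0 [1.0303 0.1858 0.008 ]
458.7 57.6 [45.8 16.5] 87.0 [ 0.9796 -0.7137  0.008 ]
258.0 44.0 [20. 42.] 90.0 [1.032  0.0052 0.008 ]
423.7 50.6 [36.3 13.7] 85.9 [ 1.0035 -0.5837  0.008 ]
294.0 42.5 [19. 26.] 90.0 [ 1.0348 -0.1209  0.008 ]
w
285.5 338.5 [11. 31.] 90.0 [0.6767 0.1839 0.008 ]
254.0 309.0 [14. 70.] 90.0 [0.6375 0.1489 0.008 ]
257.5 246.5 [53. 77.] 90.0 [0.5632 0.1528 0.008 ]
265.5 91.0 [56. 53.] 90.0 [0.4155 0.1599 0.008 ]
```

```bash
python3 -m crank '[{"x":-0.003,"y":0,"z":0.03,"ax":0,"ay":0,"az":0,"claw":0},{"x":-0.003,"y":0,"z":0.06,"ax":0,"ay":0,"az":0,"claw":0},{"x":-0.003,"y":0,"z":0.085,"ax":0,"ay":0,"az":0,"claw":0},{"x":-0.003,"y":0,"z":0.1,"ax":0,"ay":0,"az":0,"claw":0},{"x":-0.003,"y":0,"z":0.105,"ax":0,"ay":0,"az":0,"claw":0}]'
python3 -m crank '[{"x":0,"y":0,"z":0.005,"ax":0,"ay":0,"az":0,"claw":0},{"x":0,"y":0,"z":0.01,"ax":0,"ay":0,"az":0,"claw":0},{"x":0,"y":0,"z":0.0135,"ax":0,"ay":0,"az":0,"claw":0},{"x":0,"y":0,"z":0.0145,"ax":0,"ay":0,"az":0,"claw":0},{"x":0,"y":0,"z":0.0145,"ax":0,"ay":0,"az":0,"claw":0}]'
```

```text
time: 24.8
ee_pos: [0.5081, 0.1434, 0.0164]
eef_rot: [0.71, 0.704, -0.002, -0.0]
ft_force: [-0.9, -0.4, 0.1]
width: 0.0436
time: 25.22
ee_pos: [0.5085, 0.1454, 0.0046]
eef_rot: [0.709, 0.705, 0.0, 0.0]
ft_force: [0.0, -0.5, 0.5]
width: 0.0438
```

```bash
python3 -m crank '[{"x":0.001,"y":0.01,"z":0,"ax":0,"ay":0,"az":0,"claw":0},{"x":0.001,"y":0.02,"z":0,"ax":0,"ay":0,"az":0,"claw":0},{"x":0,"y":0.032,"z":0,"ax":0,"ay":0,"az":0,"claw":0},{"x":-0.002,"y":0.045,"z":0,"ax":0,"ay":0,"az":0,"claw":0},{"x":-0.005,"y":0.06,"z":0,"ax":0,"ay":0,"az":0,"claw":0}]'
python3 -m crank '[{"x":-0.003,"y":0.014,"z":0,"ax":0,"ay":0,"az":0,"claw":0},{"x":-0.007,"y":0.028,"z":0,"ax":0,"ay":0,"az":0,"claw":0},{"x":-0.011,"y":0.042,"z":0,"ax":0,"ay":0,"az":0,"claw":0},{"x":-0.015,"y":0.056,"z":0,"ax":0,"ay":0,"az":0,"claw":0},{"x":-0.018,"y":0.07,"z":0,"ax":0,"ay":0,"az":0,"claw":0}]'
python3 -m crank '[{"x":-0.003,"y":0.015,"z":0,"ax":0,"ay":0,"az":0,"claw":0},{"x":-0.006,"y":0.03,"z":0,"ax":0,"ay":0,"az":0,"claw":0},{"x":-0.006,"y":0.045,"z":0,"ax":0,"ay":0,"az":0,"claw":0},{"x":-0.006,"y":0.06,"z":0,"ax":0,"ay":0,"az":0,"claw":0},{"x":-0.006,"y":0.075,"z":0,"ax":0,"ay":0,"az":0,"claw":0}]'
python3 -m crank '[{"x":0,"y":-0.005,"z":-0.03,"ax":0,"ay":0,"az":0,"claw":0},{"x":0,"y":-0.01,"z":-0.07,"ax":0,"ay":0,"az":0,"claw":0},{"x":-0.01,"y":-0.03,"z":-0.1,"ax":0,"ay":0,"az":0,"claw":0},{"x":-0.03,"y":-0.06,"z":-0.14,"ax":0,"ay":0,"az":0,"claw":-1},{"x":-0.06,"y":-0.08,"z":-0.17,"ax":0,"ay":0,"az":0,"claw":-1}]'
python3 -m crank '[{"x":-0.04,"y":0,"z":0,"ax":0,"ay":0,"az":0,"claw":-1},{"x":-0.08,"y":0,"z":0,"ax":0,"ay":0,"az":0,"claw":-1},{"x":-0.12,"y":-0.01,"z":0,"ax":0,"ay":0,"az":0,"claw":-1},{"x":-0.16,"y":-0.01,"z":0,"ax":0,"ay":0,"az":0,"claw":-1},{"x":-0.2,"y":-0.02,"z":0,"ax":0,"ay":0,"az":0,"claw":-1}]'
python3 -m crank '[{"x":-0.04,"y":0,"z":0,"ax":0,"ay":0,"az":0,"claw":-1},{"x":-0.08,"y":-0.01,"z":0,"ax":0,"ay":0,"az":0,"claw":-1},{"x":-0.11,"y":-0.015,"z":0,"ax":0,"ay":0,"az":0,"claw":-1},{"x":-0.14,"y":-0.02,"z":0,"ax":0,"ay":0,"az":0,"claw":-1},{"x":-0.14,"y":-0.02,"z":0,"ax":0,"ay":0,"az":0,"claw":-1}]'
python3 - <<'E'
from h import *
print(r.read_state()['ee_pos'],r.read_state()['joint_positions'].round(2))
c=snap('top','t5.png');d=snap('wrist','w9.png');blobs(d,.012)
cv2.imwrite('pics/j3.png',np.hstack([c['color'][40:270,110:390],d['color'][:250][20:]]))
E
```

```text
time: 25.63
ee_pos: [0.5687, 0.1406, 0.0049]
eef_rot: [0.709, 0.705, 0.0, -0.0]
ft_force: [-0.1, 0.3, 0.5]
width: 0.0437
time: 26.05
ee_pos: [0.639, 0.1214, 0.0049]
eef_rot: [0.709, 0.705, 0.0, 0.0]
ft_force: [-0.4, 0.7, 0.3]
width: 0.0437
time: 26.47
ee_pos: [0.714, 0.1153, 0.0049]
eef_rot: [0.709, 0.705, 0.0, 0.0]
ft_force: [-0.2, -0.0, -1.3]
width: 0.0434
time: 26.88
ee_pos: [0.6396, 0.0677, 0.1651]
eef_rot: [0.708, 0.706, 0.001, -0.0]
ft_force: [0.2, 0.3, 0.7]
width: 0.0503
time: 27.3
ee_pos: [0.6198, -0.1357, 0.1638]
eef_rot: [0.709, 0.705, 0.001, 0.001]
ft_force: [-0.6, 0.5, -1.0]
width: 0.0815
time: 27.72
ee_pos: [0.5954, -0.2823, 0.164]
eef_rot: [0.712, 0.702, -0.001, 0.001]
ft_force: [-0.0, -0.0, 0.8]
width: 0.0868
[ 0.59537025 -0.28228824  0.16401332] [-0.08  0.5   0.63  1.47 -0.3   1.27  2.14]
168.5 339.5 [11. 59.] 90.0 [ 0.8006 -0.3936  0.012 ]
```

View pics/j3.png

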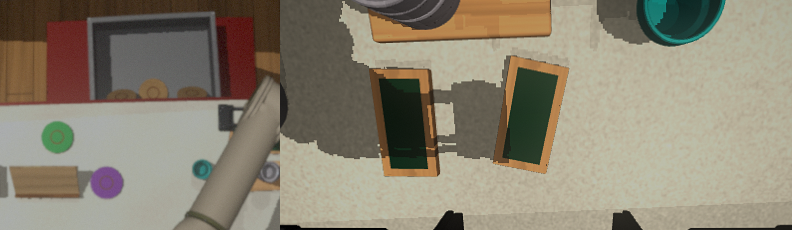

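```bash
python3 - <<'E'
from h import *
c=camera('wrist'); print(r.read_state()['ee_pos'])
for q in ([(232,77),(288,86),(267,193),(213,183)],[(91,89),(150,88),(158,196),(104,197)]):
    p=np.array([pt(c,*a,.012)[:2] for a in q]); print(p.round(3).tolist(),p.mean(0).round(4))
    for d in (p[3]-p[0],p[2]-p[1]): print(np.linalg.norm(d).round(3),np.degrees(np.arctan2(d[1],d[0])).round(1))
    print(np.linalg.norm(p[1]-p[0]).round(3),np.linalg.norm(p[2]-p[3]).round(3))
E
```

```text
[ 0.59873954 -0.27385407  0.16322888]
[[0.494, -0.299], [0.502, -0.245], [0.61, -0.265], [0.598, -0.323]] [ 0.5511 -0.2829]
0.107 -12.7
0.11 -10.7
0.055 0.058
[[0.503, -0.437], [0.503, -0.379], [0.612, -0.382], [0.613, -0.441]] [ 0.5577 -0.4097]
0.11 -2.3
0.11 -1.9
0.058 0.059
```

```bash
python3 -m crank '[{"x":-0.005,"y":-0.02,"z":0.02,"ax":0,"ay":0,"az":0.05,"claw":-1},{"x":-0.005,"y":-0.04,"z":0.04,"ax":0,"ay":0,"az":0.1,"claw":-1},{"x":-0.005,"y":-0.046,"z":0.06,"ax":0,"ay":0,"az":0.1,"claw":-1},{"x":-0.005,"y":-0.046,"z":0.08,"ax":0,"ay":0,"az":0.1,"claw":-1},{"x":-0.005,"y":-0.046,"z":0.08,"ax":0,"ay":0,"az":0.1,"claw":-1}]'
python3 -m crank '[{"x":0,"y":0,"z":0,"ax":0,"ay":0,"az":0,"claw":-1},{"x":0,"y":0,"z":0,"ax":0,"ay":0,"az":0,"claw":-1},{"x":0,"y":0,"z":0,"ax":0,"ay":0,"az":0,"claw":-1},{"x":0,"y":0,"z":0,"ax":0,"ay":0,"az":0,"claw":-1},{"x":0,"y":0,"z":0,"ax":0,"ay":0,"az":0,"claw":-1}]'
python3 - <<'E'
from h import *
s=r.read_state();print(s['ee_pos'],s['joint_positions'].round(2),R.from_quat(s['eef_rot']).as_matrix().round(3))
m=R.from_quat(s['eef_rot']).as_matrix();print('tool shift to slate1',m.T@(np.array([.551,-.284,.004])-s['ee_pos']))
E
```

```text
time: 28.28
ee_pos: [0.5512, -0.2757, 0.0795]
eef_rot: [0.775, 0.632, -0.001, -0.003]
ft_force: [-0.9, 0.6, -0.1]
width: 0.0871
time: 28.7
ee_pos: [0.5531, -0.279, 0.0837]
eef_rot: [0.776, 0.631, 0.0, 0.001]
ft_force: [0.0, -0.2, 0.1]
width: 0.0869
[ 0.55306241 -0.27904783  0.08374352] [-0.11  0.49  0.65  1.67 -0.33  1.09  2.01] [[ 0.204  0.979  0.001]
 [ 0.979 -0.204 -0.   ]
 [ 0.     0.001 -1.   ]]
tool shift to slate1 [-0.00526903 -0.00111521  0.07974209]
```

```bash
python3 -m crank '[{"x":-0.005,"y":-0.001,"z":0.02,"ax":0,"ay":0,"az":0,"claw":-1},{"x":-0.005,"y":-0.001,"z":0.04,"ax":0,"ay":0,"az":0,"claw":-1},{"x":-0.005,"y":-0.001,"z":0.055,"ax":0,"ay":0,"az":0,"claw":-1},{"x":-0.005,"y":-0.001,"z":0.065,"ax":0,"ay":0,"az":0,"claw":-1},{"x":-0.005,"y":-0.001,"z":0.07,"ax":0,"ay":0,"az":0,"claw":-1}]'
python3 -m crank '[{"x":0,"y":0,"z":0.003,"ax":0,"ay":0,"az":0,"claw":-1},{"x":0,"y":0,"z":0.006,"ax":0,"ay":0,"az":0,"claw":-1},{"x":0,"y":0,"z":0.009,"ax":0,"ay":0,"az":0,"claw":-1},{"x":0,"y":0,"z":0.01,"ax":0,"ay":0,"az":0,"claw":-1},{"x":0,"y":0,"z":0.01,"ax":0,"ay":0,"az":0,"claw":-1}]'
python3 -m crank '[{"x":0,"y":0,"z":0,"ax":0,"ay":0,"az":0,"claw":1},{"x":0,"y":0,"z":0,"ax":0,"ay":0,"az":0,"claw":1},{"x":0,"y":0,"z":0,"ax":0,"ay":0,"az":0,"claw":1},{"x":0,"y":0,"z":0,"ax":0,"ay":0,"az":0,"claw":1},{"x":0,"y":0,"z":0,"ax":0,"ay":0,"az":0,"claw":1}]' 25
```

```text
time: 29.12
ee_pos: [0.55, -0.2834, 0.0118]
eef_rot: [0.776, 0.631, -0.0, -0.001]
ft_force: [0.1, 0.7, 0.1]
width: 0.0871
time: 29.53
ee_pos: [0.5506, -0.2837, 0.0031]
eef_rot: [0.776, 0.631, 0.0, 0.0]
ft_force: [-0.4, 1.0, 0.1]
width: 0.0872
time: 29.95
ee_pos: [0.5505, -0.2838, 0.003]
eef_rot: [0.776, 0.631, 0.0, 0.0]
ft_force: [-0.7, -1.3, 0.3]
width: 0.0614
```

```bash
python3 -m crank '[{"x":0,"y":0,"z":-0.02,"ax":0,"ay":0,"az":0,"claw":1},{"x":0,"y":0,"z":-0.05,"ax":0,"ay":0,"az":0,"claw":1},{"x":0,"y":0,"z":-0.09,"ax":0,"ay":0,"az":-0.04,"claw":1},{"x":0,"y":0,"z":-0.13,"ax":0,"ay":0,"az":-0.08,"claw":1},{"x":0,"y":0,"z":-0.17,"ax":0,"ay":0,"az":-0.103,"claw":1}]'
python3 -m crank '[{"x":0.03,"y":0,"z":-0.01,"ax":0,"ay":0,"az":0,"claw":1},{"x":0.065,"y":0,"z":-0.02,"ax":0,"ay":0,"az":0,"claw":1},{"x":0.1,"y":-0.01,"z":-0.03,"ax":0,"ay":0,"az":0,"claw":1},{"x":0.14,"y":-0.02,"z":-0.03,"ax":0,"ay":0,"az":0,"claw":1},{"x":0.18,"y":-0.03,"z":-0.03,"ax":0,"ay":0,"az":0,"claw":1}]'
python3 -m crank '[{"x":0.04,"y":-0.01,"z":0,"ax":0,"ay":0,"az":0,"claw":1},{"x":0.08,"y":-0.02,"z":0,"ax":0,"ay":0,"az":0,"claw":1},{"x":0.12,"y":-0.03,"z":0,"ax":0,"ay":0,"az":0,"claw":1},{"x":0.16,"y":-0.04,"z":0,"ax":0,"ay":0,"az":0,"claw":1},{"x":0.2,"y":-0.05,"z":0,"ax":0,"ay":0,"az":0,"claw":1}]'
python3 -m crank '[{"x":0.04,"y":-0.01,"z":0,"ax":0,"ay":0,"az":0,"claw":1},{"x":0.08,"y":-0.02,"z":0,"ax":0,"ay":0,"az":0,"claw":1},{"x":0.12,"y":-0.03,"z":0,"ax":0,"ay":0,"az":0,"claw":1},{"x":0.12,"y":-0.03,"z":0,"ax":0,"ay":0,"az":0,"claw":1},{"x":0.12,"y":-0.03,"z":0,"ax":0,"ay":0,"az":0,"claw":1}]'
python3 - <<'E'
from h import *
s=r.read_state();print(s['ee_pos'],s['joint_positions'].round(2),R.from_quat(s['eef_rot']).as_matrix().round(3))
c=snap('wrist','w10.png')
E
```

```text
time: 30.37
ee_pos: [0.5499, -0.2837, 0.1746]
eef_rot: [0.706, 0.709, -0.0, -0.0]
ft_force: [1.5, -0.5, -0.8]
width: 0.0571
time: 30.78
ee_pos: [0.5199, -0.1025, 0.2034]
eef_rot: [0.707, 0.707, 0.0, 0.0]
ft_force: [0.8, 1.3, -1.4]
width: 0.0569
time: 31.2
ee_pos: [0.4694, 0.098, 0.2032]
eef_rot: [0.707, 0.707, 0.0, -0.0]
ft_force: [1.6, 0.6, -0.6]
width: 0.0572
time: 31.62
ee_pos: [0.4393, 0.2184, 0.2027]
eef_rot: [0.705, 0.709, -0.0, -0.0]
ft_force: [0.2, -0.3, -1.9]
width: 0.0566
[0.43931121 0.2183943  0.20266967] [-0.82  0.04  0.27  1.85 -0.01  1.26  1.03] [[-0.005  1.    -0.   ]
 [ 1.     0.005 -0.   ]
 [-0.    -0.    -1.   ]]
```

View pics/w10.png

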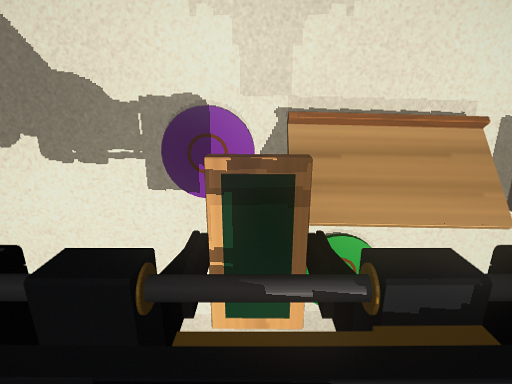

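```bash
python3 - <<'E'
from h import *
c=camera('wrist'); print(np.round(c['eye'],3))
for n,u,v,z in [('lip out L',288,113,.022),('lip out R',488,117,.022),('lip in L',288,126,.027),('lip in R',490,128,.027),('hi L',310,224,.092),('hi R',511,228,.092)]: print(n,pt(c,u,v,z).round(4))
for n,v in (('slate near',155),('far',327)): print(n,pt(c,258,v,.212).round(4))
print(pt(c,222,250,.212)-pt(c,297,250,.212), pt(c,206,160,.212),pt(c,312,160,.212),pt(c,212,325,.212),pt(c,303,325,.212))
E
```

```text
[0.359 0.217 0.365]
lip out L [0.3702 0.2498 0.022 ]
lip out R [0.3735 0.4693 0.022 ]
lip in L [0.3836 0.2497 0.027 ]
lip in R [0.3849 0.4704 0.027 ]
hi L [0.4709 0.2673 0.092 ]
hi R [0.4752 0.4641 0.092 ]
slate near [0.3844 0.217  0.212 ]
far [0.4888 0.2172 0.212 ]
[ 4.91492230e-05 -4.15201682e-02  0.00000000e+00] [0.3869461  0.19075115 0.212     ] [0.38688202 0.24427078 0.212     ] [0.48741289 0.18941134 0.212     ] [0.48734369 0.24433151 0.212     ]
```

```bash
python3 -m crank '[{"x":0.03,"y":-0.01,"z":0,"ax":0,"ay":0,"az":0.01,"claw":1},{"x":0.06,"y":-0.03,"z":0,"ax":0,"ay":0,"az":0.01,"claw":1},{"x":0.09,"y":-0.04,"z":0,"ax":0,"ay":0,"az":0.01,"claw":1},{"x":0.09,"y":-0.04,"z":0,"ax":0,"ay":0,"az":0.01,"claw":1},{"x":0.09,"y":-0.04,"z":0,"ax":0,"ay":0,"az":0.01,"claw":1}]'
python3 -m crank '[{"x":0,"y":0,"z":0,"ax":-0.05,"ay":0,"az":0,"claw":1},{"x":0,"y":0,"z":0,"ax":-0.1,"ay":0,"az":0,"claw":1},{"x":0,"y":0,"z":0,"ax":-0.16,"ay":0,"az":0,"claw":1},{"x":0,"y":0,"z":0,"ax":-0.21,"ay":0,"az":0,"claw":1},{"x":0,"y":0,"z":0,"ax":-0.26,"ay":0,"az":0,"claw":1}]'
python3 -m crank '[{"x":0,"y":0,"z":0,"ax":-0.05,"ay":0,"az":0,"claw":1},{"x":0,"y":0,"z":0,"ax":-0.089,"ay":0,"az":0,"claw":1},{"x":0,"y":0,"z":0,"ax":-0.089,"ay":0,"az":0,"claw":1},{"x":0,"y":0,"z":0,"ax":-0.089,"ay":0,"az":0,"claw":1},{"x":0,"y":0,"z":0,"ax":-0.089,"ay":0,"az":0,"claw":1}]'
cat >> h.py <<'E'
def deck(px,py,pz):
    a=np.radians(40);yw=np.array([.015,1,0]);yw/=np.linalg.norm(yw); f=np.cross(yw,[0,0,1])
    xw=f*np.cos(a)+np.array([0,0,np.sin(a)]); zw=np.cross(xw,yw)
    return np.array([.386,.3595,.018])+px*xw+py*yw+pz*zw, np.column_stack([xw,yw,zw])
def go(p):
    s=r.read_state();m=R.from_quat(s['eef_rot']).as_matrix();return (m.T@(p-s['ee_pos'])).round(4)
E
python3 - <<'E'
from h import *
s=r.read_state();m=R.from_quat(s['eef_rot']).as_matrix();print(s['ee_pos'],s['joint_positions'].round(2))
p,D=deck(.067,-.052,.06); print(p,'tool in deck\n',(D.T@m).round(3)); print(go(p),go(deck(.067,-.052,.003)[0]))
E
```

```text
time: 32.13
ee_pos: [0.4003, 0.3064, 0.2028]
eef_rot: [0.714, 0.7, -0.0, 0.0]
ft_force: [0.9, -0.2, -0.7]
width: 0.0568
time: 32.55
ee_pos: [0.4016, 0.3048, 0.2039]
eef_rot: [0.691, 0.675, 0.183, 0.185]
ft_force: [0.2, 0.5, -1.6]
width: 0.0571
time: 32.97
ee_pos: [0.4015, 0.3053, 0.2033]
eef_rot: [0.672, 0.657, 0.238, 0.244]
ft_force: [0.1, -0.4, -0.2]
width: 0.0568
[0.40150707 0.30525109 0.20333867] [-1.05 -0.17 -0.12  2.23  0.78  0.96 -0.05]
[0.39797637 0.3073145  0.10702944] tool in deck
 [[ 0.006  1.    -0.003]
 [ 1.    -0.006 -0.005]
 [-0.005 -0.002 -1.   ]]
[ 0.002  -0.0645  0.0716] [ 0.0022 -0.0643  0.1286]
```

```bash
python3 -m crank '[{"x":0.002,"y":-0.02,"z":0.02,"ax":0,"ay":0,"az":0,"claw":1},{"x":0.002,"y":-0.045,"z":0.04,"ax":0,"ay":0,"az":0,"claw":1},{"x":0.002,"y":-0.0645,"z":0.06,"ax":0,"ay":0,"az":0,"claw":1},{"x":0.002,"y":-0.0645,"z":0.07,"ax":0,"ay":0,"az":0,"claw":1},{"x":0.002,"y":-0.0645,"z":0.07,"ax":0,"ay":0,"az":0,"claw":1}]'
python3 - <<'E'
from h import *
s=r.read_state();m=R.from_quat(s['eef_rot']).as_matrix();print(s['joint_positions'].round(2),(deck(0,0,0)[1].T@m).round(3),go(deck(.067,-.052,.003)[0]))
E
```

```text
time: 33.38
ee_pos: [0.3975, 0.3067, 0.1067]
eef_rot: [0.672, 0.658, 0.237, 0.245]
ft_force: [0.5, 0.4, -0.7]
width: 0.0567
[-1.05 -0.01 -0.15  2.32  0.96  0.82 -0.32] [[ 0.004  1.    -0.002]
 [ 1.    -0.004 -0.008]
 [-0.008 -0.002 -1.   ]] [0.001  0.0007 0.057 ]
```

Good; lower to the face.

```bash
python3 -m crank '[{"x":0.001,"y":0,"z":0.012,"ax":0,"ay":0,"az":0,"claw":1},{"x":0.001,"y":0,"z":0.024,"ax":0,"ay":0,"az":0,"claw":1},{"x":0.001,"y":0,"z":0.034,"ax":0,"ay":0,"az":0,"claw":1},{"x":0.001,"y":0,"z":0.042,"ax":0,"ay":0,"az":0,"claw":1},{"x":0.001,"y":0,"z":0.045,"ax":0,"ay":0,"az":0,"claw":1}]'
python3 -m crank '[{"x":0,"y":0,"z":0.002,"ax":0,"ay":0,"az":0,"claw":1},{"x":0,"y":0,"z":0.004,"ax":0,"ay":0,"az":0,"claw":1},{"x":0,"y":0,"z":0.006,"ax":0,"ay":0,"az":0,"claw":1},{"x":0,"y":0,"z":0.008,"ax":0,"ay":0,"az":0,"claw":1},{"x":0,"y":0,"z":0.009,"ax":0,"ay":0,"az":0,"claw":1}]'
python3 - <<'E'
from h import *
s=r.read_state();print(s['joint_positions'].round(2),go(deck(.067,-.052,.003)[0]))
E
```

```text
time: 33.8
ee_pos: [0.4267, 0.3088, 0.0743]
eef_rot: [0.672, 0.657, 0.24, 0.245]
ft_force: [-1.0, 0.1, -1.2]
width: 0.0569
time: 34.22
ee_pos: [0.4305, 0.3091, 0.0681]
eef_rot: [0.671, 0.658, 0.24, 0.245]
ft_force: [-22.0, -9.2, 26.0]
width: 0.0575
[-1.02  0.11 -0.1   2.31  1.1   0.73 -0.43] [-0.0023  0.0001  0.0063]
```

```bash
python3 - <<'E'
from h import *
a=snap('side','s3.png')['color'];b=snap('wrist','w11.png')['color']
cv2.imwrite('pics/j4.png',np.vstack([cv2.resize(a[110:180,170:260],(720,560))[:, :],b[:1,:1].repeat(720,1)])[:, :] if 0 else np.hstack([cv2.resize(a[105:185,165:255],(400,356)),cv2.resize(b,(475,356))])[:, :800])
E
```

```text
(no output)
```

View pics/j4.png

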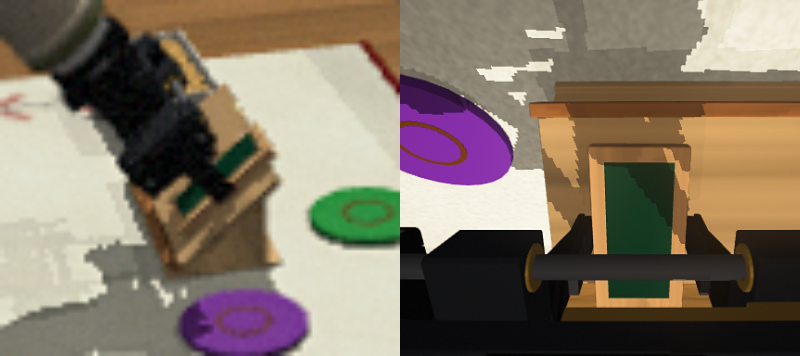

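```bash
python3 - <<'E'
from h import *
c=camera('wrist');s=r.read_state();m=R.from_quat(s['eef_rot']).as_matrix();T=np.array(s['ee_pos'])
def tp(u,v,zt):
    K=np.array([[c['fx'],0,c['cx']],[0,c['fy'],c['cy']],[0,0,1]]);p=cv2.undistortPoints(np.array([[[u,v]]],float),K,np.array(c['D']))[0,0]
    d=m.T@R.from_quat(c['orientation']).apply([p[0],p[1],1]);e=m.T@(np.array(c['eye'])-T);return (e+d*(zt-e[2])/d[2]).round(4)
k=512/475
for n,u,v in (('slate top edge L',192,151),('R',291,151),('top faceL',192,146),('slate hiR',283,305),('slate hiL',200,305)):
    print(n,[tp((u)*k,v*k,z) for z in (-.009,)])
for n,u,v in (('lip outer',150,103),('lip inner',150,117),('lip inner R',390,116)): print(n,tp(u*k,v*k,-.003),tp(u*k,v*k,-.009))
im=c['color']
E
```

```text
slate top edge L [array([-0.0252, -0.0519, -0.009 ])]
R [array([ 0.0288, -0.0519, -0.009 ])]
top faceL [array([-0.0251, -0.0547, -0.009 ])]
slate hiR [array([ 0.0291,  0.05  , -0.009 ])]
slate hiL [array([-0.0251,  0.0499, -0.009 ])]
lip outer [-0.0477 -0.0771 -0.003 ] [-0.0459 -0.0773 -0.009 ]
lip inner [-0.0484 -0.0697 -0.003 ] [-0.0465 -0.0701 -0.009 ]
lip inner R [ 0.0833 -0.0702 -0.003 ] [ 0.0802 -0.0707 -0.009 ]
```

```bash
python3 -m crank '[{"x":0,"y":0,"z":-0.006,"ax":0,"ay":0,"az":0,"claw":1},{"x":0,"y":-0.005,"z":-0.007,"ax":0,"ay":0,"az":0,"claw":1},{"x":0,"y":-0.01,"z":-0.007,"ax":0,"ay":0,"az":0,"claw":1},{"x":0,"y":-0.01,"z":-0.005,"ax":0,"ay":0,"az":0,"claw":1},{"x":0,"y":-0.01,"z":-0.003,"ax":0,"ay":0,"az":0,"claw":1}]'
python3 -m crank '[{"x":0,"y":0,"z":0,"ax":0,"ay":0,"az":0,"claw":1},{"x":0,"y":0,"z":0,"ax":0,"ay":0,"az":0,"claw":0.2},{"x":0,"y":0,"z":0,"ax":0,"ay":0,"az":0,"claw":-0.3},{"x":0,"y":0,"z":0,"ax":0,"ay":0,"az":0,"claw":-0.8},{"x":0,"y":0,"z":0,"ax":0,"ay":0,"az":0,"claw":-0.9}]'
python3 -m crank '[{"x":0,"y":0,"z":0,"ax":0,"ay":0,"az":0,"claw":-0.9},{"x":0,"y":0,"z":0,"ax":0,"ay":0,"az":0,"claw":-0.9},{"x":0,"y":0,"z":-0.02,"ax":0,"ay":0,"az":0,"claw":-0.9},{"x":0,"y":0,"z":-0.05,"ax":0,"ay":0,"az":0,"claw":-0.9},{"x":0,"y":0,"z":-0.09,"ax":0,"ay":0,"az":0,"claw":-0.9}]'
python3 - <<'E'
from h import *
s=r.read_state();m=R.from_quat(s['eef_rot']).as_matrix();T=np.array(s['ee_pos'])
c=snap('wrist','w12.png')
E
```

```text
time: 34.78
ee_pos: [0.4208, 0.3089, 0.0619]
eef_rot: [0.671, 0.658, 0.239, 0.244]
ft_force: [-0.1, 0.5, -1.1]
width: 0.0575
time: 35.2
ee_pos: [0.4212, 0.309, 0.0625]
eef_rot: [0.671, 0.658, 0.24, 0.244]
ft_force: [0.2, -0.1, 0.9]
width: 0.0648
time: 35.62
ee_pos: [0.3627, 0.3084, 0.1305]
eef_rot: [0.671, 0.658, 0.237, 0.245]
ft_force: [1.1, 0.5, 1.2]
width: 0.0821
```

View pics/w12.png

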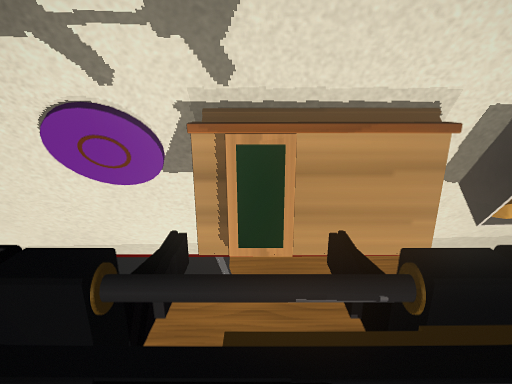

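```bash
python3 -m crank '[{"x":0,"y":0.02,"z":-0.03,"ax":0,"ay":0,"az":0,"claw":-1},{"x":0,"y":0.05,"z":-0.05,"ax":0.05,"ay":0,"az":0,"claw":-1},{"x":0,"y":0.08,"z":-0.05,"ax":0.1,"ay":0,"az":0,"claw":-1},{"x":0,"y":0.11,"z":-0.04,"ax":0.16,"ay":0,"az":0,"claw":-1},{"x":0,"y":0.13,"z":-0.03,"ax":0.22,"ay":0,"az":0,"claw":-1}]'
python3 - <<'E'
from h import *
s=r.read_state();m=R.from_quat(s['eef_rot']);print(s['ee_pos'],s['joint_positions'].round(2))
t=R.from_matrix(np.array([[0,1,0],[1,0,0],[0,0,-1.]]));print((m.inv()*t).as_rotvec()/2)
print(go(np.array([.45,.2,.22])))
c=camera('top');blobs(c,.012)
E
```

```text
time: 36.08
ee_pos: [0.4355, 0.3099, 0.2374]
eef_rot: [0.703, 0.689, 0.122, 0.126]
ft_force: [-0.5, 0.9, 0.4]
width: 0.0874
[0.43548778 0.30989448 0.23739841] [-1.   -0.07  0.11  1.93  0.32  1.09  0.54]
[ 0.17651454  0.00255138 -0.00990161]
[-0.1096  0.0096  0.0223]
27.5 348.5 [69. 55.] 90.0 [-0.0223  0.846   0.012 ]
35.5 269.0 [69.3 30.3] 87.3 [0.2619 0.8023 0.012 ]
494.5 308.0 [150.  33.] 90.0 [ 0.0872 -0.8021  0.012 ]
154.6 220.5 [70.4 30.1] 2.9 [0.4253 0.3703 0.012 ]
80.5 220.8 [27.6 42.4] 86.7 [0.4286 0.632  0.012 ]
366.5 216.5 [29. 49.] 90.0 [ 0.4222 -0.3484  0.012 ]
493.7 195.3 [66.8 34.2] 87.5 [ 0.4825 -0.8091  0.012 ]
384.0 177.5 [31. 16.] 90.0 [ 0.5533 -0.4137  0.012 ]
231.0 134.0 [10. 30.] 90.0 [0.7139 0.1045 0.012 ]
302.0 132.5 [11. 28.] 90.0 [ 0.7133 -0.1374  0.012 ]
263.0 128.5 [21. 28.] 90.0 [ 0.7301 -0.0049  0.012 ]
207.0 46.0 [20. 16.] 90.0 [1.0287 0.1836 0.012 ]
456.5 57.0 [46. 23.] 90.0 [ 0.9802 -0.7036  0.012 ]
445.5 53.0 [38.  7.] 90.0 [ 0.9944 -0.6631  0.012 ]
252.3 43.7 [20.4 53.9] 86.8 [1.032  0.0249 0.012 ]
423.5 51.0 [36. 15.] 90.0 [ 1.0007 -0.5814  0.012 ]
345.0 45.0 [24. 10.] 90.0 [ 1.022  -0.2993  0.012 ]
294.0 42.5 [19. 26.] 90.0 [ 1.0333 -0.1205  0.012 ]
```

```bash
python3 -m crank '[{"x":-0.02,"y":0,"z":0,"ax":0.06,"ay":0.001,"az":-0.003,"claw":-1},{"x":-0.05,"y":0,"z":0.005,"ax":0.12,"ay":0.002,"az":-0.006,"claw":-1},{"x":-0.08,"y":0.005,"z":0.01,"ax":0.176,"ay":0.0025,"az":-0.01,"claw":-1},{"x":-0.11,"y":0.01,"z":0.02,"ax":0.176,"ay":0.0025,"az":-0.01,"claw":-1},{"x":-0.14,"y":0.01,"z":0.02,"ax":0.176,"ay":0.0025,"az":-0.01,"claw":-1}]'
python3 -m crank '[{"x":-0.04,"y":0.01,"z":0,"ax":0,"ay":0,"az":0,"claw":-1},{"x":-0.08,"y":0.02,"z":0,"ax":0,"ay":0,"az":0,"claw":-1},{"x":-0.12,"y":0.03,"z":0,"ax":0,"ay":0,"az":0,"claw":-1},{"x":-0.16,"y":0.04,"z":0,"ax":0,"ay":0,"az":0,"claw":-1},{"x":-0.2,"y":0.05,"z":0,"ax":0,"ay":0,"az":0,"claw":-1}]'
python3 -m crank '[{"x":-0.04,"y":0.01,"z":0,"ax":0,"ay":0,"az":0,"claw":-1},{"x":-0.08,"y":0.02,"z":0,"ax":0,"ay":0,"az":0,"claw":-1},{"x":-0.12,"y":0.03,"z":0,"ax":0,"ay":0,"az":0,"claw":-1},{"x":-0.16,"y":0.04,"z":0,"ax":0,"ay":0,"az":0,"claw":-1},{"x":-0.2,"y":0.05,"z":0,"ax":0,"ay":0,"az":0,"claw":-1}]'
python3 -m crank '[{"x":-0.04,"y":0.01,"z":0,"ax":0,"ay":0,"az":0,"claw":-1},{"x":-0.08,"y":0.01,"z":0,"ax":0,"ay":0,"az":0,"claw":-1},{"x":-0.12,"y":0.01,"z":0,"ax":0,"ay":0,"az":0.017,"claw":-1},{"x":-0.16,"y":0.01,"z":0,"ax":0,"ay":0,"az":0.017,"claw":-1},{"x":-0.16,"y":0.01,"z":0,"ax":0,"ay":0,"az":0.017,"claw":-1}]'
python3 -m crank '[{"x":0,"y":0,"z":0,"ax":0,"ay":0,"az":0,"claw":-1},{"x":0,"y":0,"z":0,"ax":0,"ay":0,"az":0,"claw":-1},{"x":0,"y":0,"z":0,"ax":0,"ay":0,"az":0,"claw":-1},{"x":0,"y":0,"z":0,"ax":0,"ay":0,"az":0,"claw":-1},{"x":0,"y":0,"z":0,"ax":0,"ay":0,"az":0,"claw":-1}]'
python3 - <<'E'
from h import *
s=r.read_state();print(s['joint_positions'].round(2),R.from_quat(s['eef_rot']).as_matrix().round(3))
print(go(np.array([.555,-.412,.002])))
c=snap('wrist','w13.png'); blobs(c,.012)
h=cv2.cvtColor(c['color'],cv2.COLOR_BGR2HSV); print('green'); blobs(c,.012,(50,60,15),(90,255,90))
E
```

```text
time: 36.55
ee_pos: [0.4491, 0.1653, 0.2183]
eef_rot: [0.71, 0.705, -0.003, 0.003]
ft_force: [-0.2, -1.1, -0.2]
width: 0.087
time: 36.97
ee_pos: [0.4969, -0.0343, 0.2212]
eef_rot: [0.709, 0.706, -0.001, 0.003]
ft_force: [1.7, 0.9, 0.2]
width: 0.0866
time: 37.38
ee_pos: [0.5463, -0.2342, 0.2222]
eef_rot: [0.708, 0.706, -0.001, 0.003]
ft_force: [0.0, 0.8, 0.3]
width: 0.0868
time: 37.8
ee_pos: [0.5508, -0.4015, 0.222]
eef_rot: [0.724, 0.69, -0.004, 0.003]
ft_force: [-1.2, -0.5, 0.2]
width: 0.0871
time: 38.22
ee_pos: [0.5562, -0.3909, 0.2233]
eef_rot: [0.72, 0.694, -0.001, 0.003]
ft_force: [0.7, -0.1, -0.1]
width: 0.0873
[ 0.04  0.53  0.75  1.33 -0.36  1.41  2.32] [[ 0.036  0.999  0.002]
 [ 0.999 -0.036 -0.005]
 [-0.005  0.002 -1.   ]]
[-0.02   -0.001   0.2214]
186.0 338.5 [13. 94.] 90.0 [ 0.8109 -0.5084  0.012 ]
237.8 167.7 [87.6 48.1] 88.8 [ 0.5526 -0.4158  0.012 ]
79.2 44.8 [36.  68.5] 6.1 [ 0.4064 -0.5855  0.012 ]
243.9 54.7 [98.3 59.9] 84.9 [ 0.4242 -0.4019  0.012 ]
green
238.5 169.2 [71.8 32.1] 87.5 [ 0.5546 -0.4151  0.012 ]
450.2 72.1 [29.9 62.3] 3.8 [ 0.4503 -0.1678  0.012 ]
483.2 70.9 [53.9 64.9] 14.7 [ 0.4501 -0.13    0.012 ]
```

```bash
python3 -m crank '[{"x":-0.01,"y":-0.002,"z":0.04,"ax":0,"ay":0,"az":0,"claw":-1},{"x":-0.023,"y":-0.002,"z":0.08,"ax":0,"ay":0,"az":0,"claw":-1},{"x":-0.023,"y":-0.002,"z":0.12,"ax":0,"ay":0,"az":0,"claw":-1},{"x":-0.023,"y":-0.002,"z":0.15,"ax":0,"ay":0,"az":0,"claw":-1},{"x":-0.023,"y":-0.002,"z":0.17,"ax":0,"ay":0,"az":0,"claw":-1}]'
python3 -m crank '[{"x":0,"y":0,"z":0.01,"ax":0,"ay":0,"az":0,"claw":-1},{"x":0,"y":0,"z":0.02,"ax":0,"ay":0,"az":0,"claw":-1},{"x":0,"y":0,"z":0.025,"ax":0,"ay":0,"az":0,"claw":-1},{"x":0,"y":0,"z":0.025,"ax":0,"ay":0,"az":0,"claw":-1},{"x":0,"y":0,"z":0.025,"ax":0,"ay":0,"az":0,"claw":-1}]'
python3 - <<'E'
from h import *
s=r.read_state();print(s['joint_positions'].round(2),go(np.array([.5535,-.4153,.003])))
E
```

```text
time: 38.68
ee_pos: [0.5518, -0.4146, 0.0494]
eef_rot: [0.72, 0.694, -0.002, 0.001]
ft_force: [0.2, 1.0, -0.5]
width: 0.0868
time: 39.1
ee_pos: [0.5535, -0.4167, 0.0293]
eef_rot: [0.72, 0.694, -0.001, 0.003]
ft_force: [0.1, -0.7, 0.3]
width: 0.0871
[ 0.13  0.72  0.66  1.49 -0.47  1.09  2.42] [ 0.0016 -0.0001  0.0263]
```

```bash
python3 -m crank '[{"x":0.002,"y":0,"z":0.008,"ax":0,"ay":0,"az":0,"claw":-1},{"x":0.002,"y":0,"z":0.015,"ax":0,"ay":0,"az":0,"claw":-1},{"x":0.002,"y":0,"z":0.021,"ax":0,"ay":0,"az":0,"claw":-1},{"x":0.002,"y":0,"z":0.025,"ax":0,"ay":0,"az":0,"claw":-1},{"x":0.002,"y":0,"z":0.0265,"ax":0,"ay":0,"az":0,"claw":-1}]'
python3 -m crank '[{"x":0,"y":0,"z":0,"ax":0,"ay":0,"az":0,"claw":1},{"x":0,"y":0,"z":0,"ax":0,"ay":0,"az":0,"claw":1},{"x":0,"y":0,"z":0,"ax":0,"ay":0,"az":0,"claw":1},{"x":0,"y":0,"z":0,"ax":0,"ay":0,"az":0,"claw":1},{"x":0,"y":0,"z":0,"ax":0,"ay":0,"az":0,"claw":1}]' 25
python3 -m crank '[{"x":0,"y":0,"z":0,"ax":0,"ay":0,"az":0,"claw":1},{"x":0,"y":0,"z":0,"ax":0,"ay":0,"az":0,"claw":1},{"x":0,"y":0,"z":0,"ax":0,"ay":0,"az":0,"claw":1},{"x":0,"y":0,"z":0,"ax":0,"ay":0,"az":0,"claw":1},{"x":0,"y":0,"z":-0.01,"ax":0,"ay":0,"az":0,"claw":1}]'
python3 -m crank '[{"x":0,"y":0,"z":-0.02,"ax":0,"ay":0,"az":0,"claw":1},{"x":0,"y":0,"z":-0.05,"ax":0,"ay":0,"az":0,"claw":1},{"x":0,"y":0,"z":-0.09,"ax":0,"ay":0,"az":0,"claw":1},{"x":0,"y":0,"z":-0.13,"ax":0,"ay":0,"az":0,"claw":1},{"x":0.03,"y":0,"z":-0.17,"ax":0,"ay":0,"az":0,"claw":1}]'
python3 -m crank '[{"x":0.04,"y":0,"z":-0.01,"ax":0,"ay":0,"az":-0.008,"claw":1},{"x":0.08,"y":-0.005,"z":-0.02,"ax":0,"ay":0,"az":-0.008,"claw":1},{"x":0.12,"y":-0.01,"z":-0.03,"ax":0,"ay":0,"az":-0.008,"claw":1},{"x":0.16,"y":-0.01,"z":-0.03,"ax":0,"ay":0,"az":-0.008,"claw":1},{"x":0.2,"y":-0.01,"z":-0.03,"ax":0,"ay":0,"az":-0.008,"claw":1}]'
python3 -m crank '[{"x":0.04,"y":0,"z":0,"ax":0,"ay":0,"az":0,"claw":1},{"x":0.08,"y":-0.01,"z":0,"ax":0,"ay":0,"az":0,"claw":1},{"x":0.12,"y":-0.02,"z":0,"ax":0,"ay":0,"az":0,"claw":1},{"x":0.16,"y":-0.03,"z":0,"ax":0,"ay":0,"az":0,"claw":1},{"x":0.2,"y":-0.04,"z":0,"ax":0,"ay":0,"az":0,"claw":1}]'
python3 -m crank '[{"x":0.04,"y":-0.01,"z":0,"ax":0,"ay":0,"az":0,"claw":1},{"x":0.08,"y":-0.02,"z":0,"ax":0,"ay":0,"az":0,"claw":1},{"x":0.12,"y":-0.03,"z":0,"ax":0,"ay":0,"az":0,"claw":1},{"x":0.16,"y":-0.035,"z":0,"ax":0,"ay":0,"az":0,"claw":1},{"x":0.2,"y":-0.04,"z":0,"ax":0,"ay":0,"az":0,"claw":1}]'
python3 -m crank '[{"x":0.04,"y":-0.01,"z":0,"ax":0,"ay":0,"az":0,"claw":1},{"x":0.08,"y":-0.02,"z":0,"ax":0,"ay":0,"az":0,"claw":1},{"x":0.12,"y":-0.03,"z":0,"ax":0,"ay":0,"az":0,"claw":1},{"x":0.16,"y":-0.035,"z":0,"ax":0,"ay":0,"az":0,"claw":1},{"x":0.19,"y":-0.04,"z":0,"ax":0,"ay":0,"az":0,"claw":1}]'
python3 - <<'E'
from h import *
s=r.read_state();m=R.from_quat(s['eef_rot']);print(s['joint_positions'].round(2))
a=np.radians(40);D=deck(0,0,0)[1];fl=np.column_stack([D[:,1],np.cross([0,0,-1],D[:,1]),[0,0,-1]])
print('az/2',(m.inv()*R.from_matrix(fl)).as_rotvec()/2,go(np.array([.40,.4,.205])))
E
```

```text
time: 39.52
ee_pos: [0.5526, -0.4142, 0.0007]
eef_rot: [0.72, 0.693, -0.001, 0.002]
ft_force: [-4.1, 3.3, 10.0]
width: 0.0871
time: 39.93
ee_pos: [0.5531, -0.4147, 0.0018]
eef_rot: [0.72, 0.693, -0.001, 0.003]
ft_force: [0.0, -0.7, -0.4]
width: 0.0615
time: 40.35
ee_pos: [0.552, -0.4136, 0.01]
eef_rot: [0.721, 0.693, -0.002, 0.001]
ft_force: [-0.6, 1.5, -1.1]
width: 0.0575
time: 40.77
ee_pos: [0.5513, -0.3934, 0.1786]
eef_rot: [0.723, 0.691, -0.003, 0.004]
ft_force: [-0.1, -1.3, -0.6]
width: 0.0578
time: 41.18
ee_pos: [0.5509, -0.1867, 0.2051]
eef_rot: [0.715, 0.699, -0.001, 0.003]
ft_force: [1.7, 1.9, -1.0]
width: 0.0575
time: 41.6
ee_pos: [0.5148, 0.0141, 0.2033]
eef_rot: [0.715, 0.699, -0.001, 0.003]
ft_force: [0.9, 0.0, -1.8]
width: 0.0578
time: 42.02
ee_pos: [0.4793, 0.2151, 0.2024]
eef_rot: [0.715, 0.699, -0.001, 0.002]
ft_force: [1.0, -0.2, -0.4]
width: 0.0577
time: 42.43
ee_pos: [0.4428, 0.4077, 0.2009]
eef_rot: [0.714, 0.7, -0.001, 0.002]
ft_force: [0.0, -0.4, -0.9]
width: 0.0578
[-1.11  0.3   0.35  1.57 -0.1   1.29  0.81]
az/2 [ 0.00068152  0.00215298 -0.00243337] [-0.0085 -0.0426 -0.0042]
```

```bash
python3 -m crank '[{"x":0,"y":-0.02,"z":0,"ax":0,"ay":0.002,"az":-0.0024,"claw":1},{"x":0.002,"y":-0.043,"z":0,"ax":0,"ay":0.002,"az":-0.0024,"claw":1},{"x":0.002,"y":-0.043,"z":0,"ax":0,"ay":0.002,"az":-0.0024,"claw":1},{"x":0.002,"y":-0.043,"z":0,"ax":0,"ay":0.002,"az":-0.0024,"claw":1},{"x":0.002,"y":-0.043,"z":0,"ax":0,"ay":0.002,"az":-0.0024,"claw":1}]'
python3 -m crank '[{"x":0,"y":0,"z":0,"ax":-0.05,"ay":0,"az":0,"claw":1},{"x":0,"y":0,"z":0,"ax":-0.1,"ay":0,"az":0,"claw":1},{"x":0,"y":0,"z":0,"ax":-0.16,"ay":0,"az":0,"claw":1},{"x":0,"y":0,"z":0,"ax":-0.21,"ay":0,"az":0,"claw":1},{"x":0,"y":0,"z":0,"ax":-0.26,"ay":0,"az":0,"claw":1}]'
python3 -m crank '[{"x":0,"y":0,"z":0,"ax":-0.05,"ay":0,"az":0,"claw":1},{"x":0,"y":0,"z":0,"ax":-0.089,"ay":0,"az":0,"claw":1},{"x":0,"y":0,"z":0,"ax":-0.089,"ay":0,"az":0,"claw":1},{"x":0,"y":0,"z":0,"ax":-0.089,"ay":0,"az":0,"claw":1},{"x":0,"y":0,"z":0,"ax":-0.089,"ay":0,"az":0,"claw":1}]'
python3 - <<'E'
from h import *
s=r.read_state();m=R.from_quat(s['eef_rot']).as_matrix();p,D=deck(.062,.052,.06)
print(s['joint_positions'].round(2),(D.T@m).round(3),go(p))
E
```

```text
time: 42.85
ee_pos: [0.4022, 0.4068, 0.2009]
eef_rot: [0.713, 0.701, 0.001, 0.001]
ft_force: [0.3, 0.0, -0.8]
width: 0.0577
time: 43.27
ee_pos: [0.4024, 0.4074, 0.2016]
eef_rot: [0.689, 0.676, 0.183, 0.185]
ft_force: [0.1, 0.6, -1.2]
width: 0.058
time: 43.68
ee_pos: [0.4027, 0.4068, 0.2009]
eef_rot: [0.671, 0.658, 0.239, 0.244]
ft_force: [0.1, -0.7, -0.9]
width: 0.0578
[-1.47  0.03  0.2   2.05  0.81  1.01 -0.14] [[ 0.003  1.    -0.001]
 [ 1.    -0.003 -0.004]
 [-0.004 -0.001 -1.   ]] [ 0.0045 -0.0678  0.0699]
```

```bash
python3 -m crank '[{"x":0.004,"y":-0.02,"z":0.02,"ax":0,"ay":0,"az":0,"claw":1},{"x":0.004,"y":-0.045,"z":0.04,"ax":0,"ay":0,"az":0,"claw":1},{"x":0.004,"y":-0.068,"z":0.06,"ax":0,"ay":0,"az":0,"claw":1},{"x":0.004,"y":-0.068,"z":0.07,"ax":0,"ay":0,"az":0,"claw":1},{"x":0.004,"y":-0.068,"z":0.07,"ax":0,"ay":0,"az":0,"claw":1}]'
python3 -m crank '[{"x":0,"y":0,"z":0.012,"ax":0,"ay":0,"az":0,"claw":1},{"x":0,"y":0,"z":0.024,"ax":0,"ay":0,"az":0,"claw":1},{"x":0,"y":0,"z":0.034,"ax":0,"ay":0,"az":0,"claw":1},{"x":0,"y":0,"z":0.04,"ax":0,"ay":0,"az":0,"claw":1},{"x":0,"y":0,"z":0.042,"ax":0,"ay":0,"az":0,"claw":1}]'
python3 -m crank '[{"x":0,"y":0,"z":0.0015,"ax":0,"ay":0,"az":0,"claw":1},{"x":0,"y":0,"z":0.003,"ax":0,"ay":0,"az":0,"claw":1},{"x":0,"y":0,"z":0.0045,"ax":0,"ay":0,"az":0,"claw":1},{"x":0,"y":0,"z":0.006,"ax":0,"ay":0,"az":0,"claw":1},{"x":0,"y":0,"z":0.006,"ax":0,"ay":0,"az":0,"claw":1}]'
python3 - <<'E'
from h import *
print(go(deck(.062,.052,.003)[0]))
c=camera('wrist');s=r.read_state();m=R.from_quat(s['eef_rot']).as_matrix();T=np.array(s['ee_pos'])
cv2.imwrite('pics/w14.png',c['color'])
h=cv2.cvtColor(c['color'],cv2.COLOR_BGR2HSV);print('green');blobs(c,.05,(50,60,15),(90,255,90))
E
```

```text
time: 44.1
ee_pos: [0.3966, 0.4095, 0.102]
eef_rot: [0.671, 0.658, 0.238, 0.246]
ft_force: [0.3, 0.1, -1.1]
width: 0.0574
time: 44.52
ee_pos: [0.4231, 0.4104, 0.0714]
eef_rot: [0.671, 0.658, 0.24, 0.245]
ft_force: [0.2, 0.0, -1.9]
width: 0.0576
time: 44.93
ee_pos: [0.4255, 0.4107, 0.0663]
eef_rot: [0.67, 0.659, 0.24, 0.245]
ft_force: [0.2, 0.2, -1.0]
width: 0.0579
[0.0002 0.0013 0.0091]
green
257.5 315.0 [26. 67.] 90.0 [0.6904 0.4063 0.05  ]
```

```bash
python3 -m crank '[{"x":0,"y":0,"z":0.001,"ax":0,"ay":0,"az":0,"claw":1},{"x":0,"y":0,"z":0.002,"ax":0,"ay":0,"az":0,"claw":1},{"x":0,"y":0,"z":0.003,"ax":0,"ay":0,"az":0,"claw":1},{"x":0,"y":0,"z":0.003,"ax":0,"ay":0,"az":0,"claw":1},{"x":0,"y":0,"z":0.003,"ax":0,"ay":0,"az":0,"claw":1}]'
python3 -m crank '[{"x":0,"y":0,"z":0.001,"ax":0,"ay":0,"az":0,"claw":1},{"x":0,"y":0,"z":0.002,"ax":0,"ay":0,"az":0,"claw":1},{"x":0,"y":0,"z":0.002,"ax":0,"ay":0,"az":0,"claw":1},{"x":0,"y":0,"z":0.002,"ax":0,"ay":0,"az":0,"claw":1},{"x":0,"y":0,"z":0.002,"ax":0,"ay":0,"az":0,"claw":1}]'
```

```text
time: 45.4
ee_pos: [0.4275, 0.4105, 0.0639]
eef_rot: [0.67, 0.659, 0.24, 0.245]
ft_force: [-0.3, 1.0, -1.3]
width: 0.0575
time: 45.82
ee_pos: [0.4287, 0.4105, 0.0624]
eef_rot: [0.67, 0.659, 0.24, 0.245]
ft_force: [1.0, 0.1, -0.5]
width: 0.0576
```

```bash
python3 -m crank '[{"x":0,"y":0,"z":0.001,"ax":0,"ay":0,"az":0,"claw":1},{"x":0,"y":0,"z":0.002,"ax":0,"ay":0,"az":0,"claw":1},{"x":0,"y":0,"z":0.002,"ax":0,"ay":0,"az":0,"claw":1},{"x":0,"y":0,"z":0.002,"ax":0,"ay":0,"az":0,"claw":1},{"x":0,"y":0,"z":0.002,"ax":0,"ay":0,"az":0,"claw":1}]'
python3 -m crank '[{"x":0,"y":0,"z":0.001,"ax":0,"ay":0,"az":0,"claw":1},{"x":0,"y":0,"z":0.002,"ax":0,"ay":0,"az":0,"claw":1},{"x":0,"y":0,"z":0.002,"ax":0,"ay":0,"az":0,"claw":1},{"x":0,"y":0,"z":0.002,"ax":0,"ay":0,"az":0,"claw":1},{"x":0,"y":0,"z":0.002,"ax":0,"ay":0,"az":0,"claw":1}]'
```

```text
time: 46.23
ee_pos: [0.43, 0.4105, 0.0609]
eef_rot: [0.67, 0.659, 0.24, 0.245]
ft_force: [-0.8, 0.1, -0.9]
width: 0.0578
time: 46.65
ee_pos: [0.4308, 0.4107, 0.06]
eef_rot: [0.67, 0.659, 0.24, 0.245]
ft_force: [-12.2, -6.3, 14.1]
width: 0.0575
```

```bash
python3 -m crank '[{"x":0,"y":0,"z":-0.001,"ax":0,"ay":0,"az":0,"claw":1},{"x":0,"y":0,"z":-0.001,"ax":0,"ay":0,"az":0,"claw":0.2},{"x":0,"y":0,"z":-0.001,"ax":0,"ay":0,"az":0,"claw":-0.3},{"x":0,"y":0,"z":-0.001,"ax":0,"ay":0,"az":0,"claw":-0.8},{"x":0,"y":0,"z":-0.001,"ax":0,"ay":0,"az":0,"claw":-0.9}]'
python3 -m crank '[{"x":0,"y":0,"z":0,"ax":0,"ay":0,"az":0,"claw":-0.9},{"x":0,"y":0,"z":0,"ax":0,"ay":0,"az":0,"claw":-0.9},{"x":0,"y":0,"z":-0.02,"ax":0,"ay":0,"az":0,"claw":-0.9},{"x":0,"y":0,"z":-0.05,"ax":0,"ay":0,"az":0,"claw":-0.9},{"x":0,"y":0,"z":-0.09,"ax":0,"ay":0,"az":0,"claw":-0.9}]'
python3 -c "
from h import *
snap('wrist','w15.png')"
python3 -m crank '[{"x":0,"y":0.02,"z":-0.03,"ax":0,"ay":0,"az":0,"claw":-1},{"x":0,"y":0.04,"z":-0.06,"ax":0.05,"ay":0,"az":0,"claw":-1},{"x":0,"y":0.06,"z":-0.08,"ax":0.1,"ay":0,"az":0,"claw":-1},{"x":0,"y":0.08,"z":-0.1,"ax":0.16,"ay":0,"az":0,"claw":-1},{"x":0,"y":0.09,"z":-0.12,"ax":0.22,"ay":0,"az":0,"claw":-1}]'
python3 -m crank '[{"x":0.03,"y":0,"z":0,"ax":0,"ay":0,"az":0,"claw":-1},{"x":0.06,"y":0,"z":0,"ax":0.05,"ay":0,"az":0,"claw":-1},{"x":0.1,"y":0,"z":0,"ax":0.1,"ay":0,"az":0,"claw":-1},{"x":0.14,"y":0,"z":0,"ax":0.13,"ay":0,"az":0,"claw":-1},{"x":0.18,"y":0,"z":0,"ax":0.13,"ay":0,"az":0,"claw":-1}]'
python3 - <<'E'
from h import *
t=snap('top','t9.png')['color'];s=snap('side','s9.png')['color'];w=cv2.imread('pics/w15.png')
A=np.hstack([cv2.resize(t[40:260,110:460],(477,300)),cv2.resize(w[60:290,150:],(323,300))[:, :]])
B=np.hstack([cv2.resize(s[100:310,165:400],(336,300)),cv2.resize(s[110:180,180:250],(300,300)),np.zeros((300,164,3),np.uint8)])
cv2.imwrite('pics/fin.png',np.vstack([A,B]))
E
```

```text
time: 47.07
ee_pos: [0.4308, 0.4105, 0.0601]
eef_rot: [0.67, 0.659, 0.24, 0.245]
ft_force: [-0.2, -0.2, -0.3]
width: 0.0647
time: 47.48
ee_pos: [0.3728, 0.4097, 0.1283]
eef_rot: [0.67, 0.658, 0.238, 0.246]
ft_force: [0.5, 1.4, 0.4]
width: 0.0822
time: 47.95
ee_pos: [0.3648, 0.4129, 0.2831]
eef_rot: [0.707, 0.696, 0.091, 0.089]
ft_force: [0.6, -1.2, -1.3]
width: 0.0869
time: 48.37
ee_pos: [0.3707, 0.5919, 0.2778]
eef_rot: [0.715, 0.699, -0.002, -0.0]
ft_force: [1.4, 0.4, 0.4]
width: 0.0872
```

View pics/fin.png

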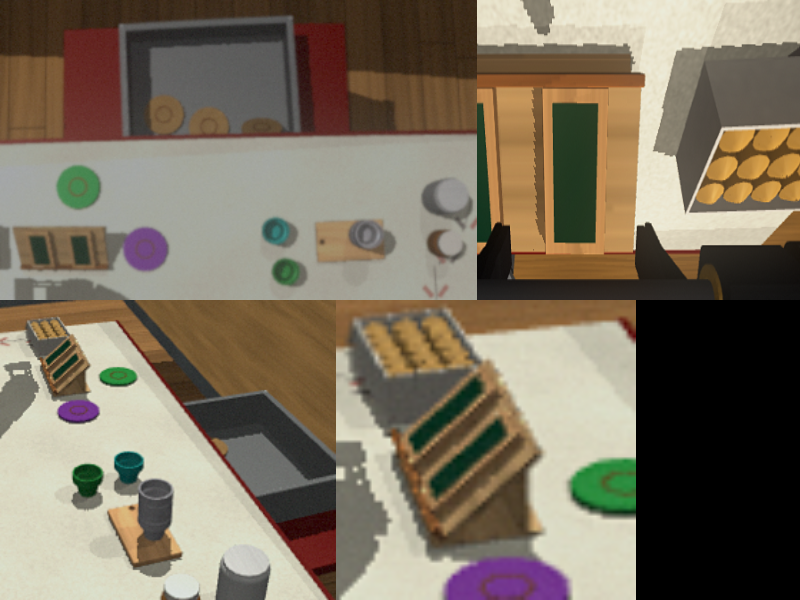

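```bash
python3 -c "
from h import *
print(close_job())"
```

```text
the job is handed in; nothing more can be done
None
```

The table is cleared and the job is handed in, at about 48 s of robot time out of the 210 s allowed.

- **Cups:** The three used steel cups, two from pads and one from the bare table, were lowered one by one into the cup on the board. Light contact at the expected heights showed each one seat. The last picture shows one upright stack of four.
- **Pads:** All three brown pads were pushed over the far edge. The last top view shows all three in the grey tub.
- **Slates:** Both slates stand side by side on the menu stand. The last views show them flat on the slope, with the low end of each against the lip.
- **Left alone:** The carton, the can, the jar, and the green, turquoise and purple items look unmoved in the pictures.

- **First slate, disagreement:** It met the slope about 6 mm earlier than my estimate and briefly pressed with about 35 N. The side view looked ambiguous at that moment. The wrist view suggested it sat a few millimetres low in the jaws. I eased off, moved it down the slope and released it, and it settled flat.
- **Second slate:** It touched down as expected.

None of my checks failed. I noticed no knocked pad or slate. The arm was clear of everything at hand-in.

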